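# Hold the spring-shut lid of the polishing box open at 60 degrees

## Robot

A 6-joint arm with a two-finger parallel gripper is mounted at the origin on a cart in front of the work surface, level with it; the furniture and walls round the work are solid. World frame = base frame: x ahead of the robot, y to its left, z up, the work surface at z = 0. Lengths are in m, angles in degrees, forces in N, time in s.
With the tool pointing down it reaches from about 0.25 to 0.725 m from the base axis. Payload 9.7 kg.
Tool frame: the origin (TCP) lies midway between the tips of the shut fingers; the grasp point (between the pads) lies 19 mm behind it; z points along the fingers, y is the direction in which the jaws open and shut (so a half turn about z gives the same grasp; the last joint's range is limited). The gripper opens to 85 mm and grips with 20 to 120 N. Pads are 22 mm wide; open, the fingers measure 114 mm over their backs; the gripper's body (76 mm by 85 mm) begins 54 mm behind the grasp point. The pads swing forward as they close: fully open they stand 13 mm farther back than shut.
Start: joints at [-66.635, 4.979, 10.078, 95.1, 0, 90], TCP at [0.218, -0.505, 0.205] pointing down, gripper open.
Joint ranges: [-179.16, 179.16], [-48.56, 103.87], [-65.8, 70.77], [-126.05, 130.52], [-82.76, 87.17], [-180, 180]. Speed limits (degrees/s): [127.2, 127.2, 147.25, 180, 180, 180].

## Interface

Orientations are given as [roll, pitch, yaw] about the fixed x, y, z axes, in that order (R = Rz(yaw) Ry(pitch) Rx(roll)).
In Python, from workcell import bot, camera, recognise gives the robot as it stands. The module is installed in compiled form; this text tells all that it offers.
- The arm moves only by the tool apply_moves, never from a script. Its argument "targets" is one flat list of numbers, 7 for each row, row after row: the shift along the world's x, y, z in units of 30 mm (1.0 is 30 mm), then the turn, a rotation vector about the world's x, y, z in units of 6 degrees (1.0 is 6 degrees), then the opening, from 0 (shut) to 1 (fully open). A call has 1 to 5 rows; each row is the pose to reach, as a shift and turn from the pose commanded when the call began; what a row does not reach only later rows make up. A row lasts 1/10 s, in which the tool goes at most 50 mm and 8.59 degrees, less where a joint would pass 70% of its speed; a pose out of reach is approached as far as the arm can. A call with a gripper value outside its range is refused whole. The fingers move at their own pace and stop on an object; "newtons" is the grip in N (left out, the last holds). Time passes only in rows, so rows that repeat a pose let the fingers close. It gives the time, the measured TCP pose, the force and the opening at its end, in the units of the state.
- bot.get_obs(): the state, without advancing time (a new reading comes with each control period).
- camera(name): name is "scene" or "top" or "wrist"; returns a dict with "img" (480x640x3 uint8, red, green, blue), "intrinsics" (3x3 intrinsics, pixels), "origin" and "rotation" of the camera in the world. Camera axes: x right, y up, looking along -z (the intrinsics and any distortion apply to the point x, -y, -z); pixel columns grow to the right and rows downward; lengths in m; the calibration is good to about 2 mm. A picture is of the moment at which its call begins. There is no depth.
- bot.job_done(): hands the job in, once; it reports no verdict.
Trained networks look in the newest picture that a camera, given by its name, has taken for a name from the list of things; names that differ only in an ending like _2 or _b are one class to them, and where a whole thing is asked for, a point or a joint stands for the part that bears it (a point fixed in the world has none). Each returns a list of dicts, best first, with "conf" (0 to 1); they miss things now and then, are a little off and sometimes report something else, mostly with a low value. They report only what shows in the picture. A call takes as long as a camera call. They do not tell look-alikes from the thing itself.
- recognise(query, camera): "box" ([left, top, right, bottom] in pixels, round what is visible of it).
The state is a dict: "time": time; "q": joint angles; "qd": joint speeds; "joint_efforts": joint torques, N m; "ee_pos": TCP position; "tcp_rot": TCP orientation; "wrist_force": force on the tool from outside, world axes, zero at the start; "torque": the same for the moment, N m; "opening": finger opening in m.
Only numpy, scipy, OpenCV 4.12 (cv2) and the standard library are available. Lean on these libraries where they do the work, as an engineer would, in place of code of your own. Each camera call takes 0.05 s, during which the arm holds its last target.

## Task

I want to change the felt wheel in the little polishing box. Take the black canister off its lid and stand it upright on the grey-brown work slab, then raise the lid, which springs shut by itself, to 60 degrees (its red pointer at the red mark of the wire quadrant) and finish while still holding it there, steady, without letting go. Do not tip the canister over, and leave the spool and the two corks where they are.

Things in the scene. Friction and masses are not known exactly. Their poses are not given: they have to be found in the camera images.
- polishing_box: Grey open-topped box fixed to the bench, 150 (x) x 180 (y) x 75 mm high, with a motor and a felt wheel inside, under a hinged see-through lid with a black frame. Origin: centre of its underside; its x axis points from its front (robot side) to the hinge, y to the left, z up. On its left side (y = +98 mm) stands a thin wire quadrant of 60 mm radius about the hinge line, up to 148 mm above the bench, with a thick red mark at 60 degrees
- lid (a joint): Opening angle of the lid (rad): 0 shut, grows as the front edge rises; 60 degrees = 1.047; stop at 1.9. A spring and its weight (0.25 kg) pull it shut from any angle up to 60 degrees and more, so that 3 to 4 N at the bar hold it. The lid is 152 (x) x 180 (y) x 8 mm, its top 83 mm above the bench when shut
- lid_hinge (a point): Point on the lid's hinge line, half-way along it: 75 mm behind the box's centre (box x) and 79 mm above the bench. The line runs along the box's y; axes as the box's
- lid_bar (a point): Middle of the lid's aluminium bar handle: a round bar of 11 mm diameter, 110 mm long, parallel to the hinge line, on two posts near the lid's front edge, its axis 38 mm above the lid's top. With the lid shut it lies 140 mm in front of the hinge line and 42 mm above it. The point turns with the lid; its axes are the box's while shut
- canister_center (a point): Centre (half-way up) of the loose upright black canister with a grey cap, 33 mm diameter, 54 mm high, about 50 g, standing on the shut lid at the start. z is its own axis
- slab: Flat weathered grey-brown work slab, 125 (x) x 135 (y) mm, its top 9 mm above the bench (painted flakes on it are flat), fixed to the bench left of the box. Origin: centre of its underside
- spool: Loose white-grey solder spool, 42 mm diameter, 22 mm high, upright in front of the box. Origin: centre of its underside
- wide_cork: Loose cork bung, 46 mm diameter, 20 mm high, behind the box. Origin: centre of its underside
- cork: Loose narrower cork bung, 41 mm diameter, 26 mm high, in front of the box towards the slab. Origin: centre of its underside
Not all that is in view belongs to the job. What is shaped like the part that bears canister_center but turquoise is not meant.

How it is judged:
By the outcome, as a careful person would: the job done as asked, in the order asked, and still so for the second after the job is handed in, while the arm keeps its last pose, push and grip.
It also fails if it takes over 64 s, if anything falls off the work surface, if the arm or the gripper's body presses on something with over 40 N, if the wrist force passes 120 N, or if a joint passes its speed limit or range.

## Working session

There is one attempt and no reset: what is moved stays moved. The work goes in short steps, Python scripts to look and compute and a tool call to move; the robot and the scene stay as the last step left them, time stands still between calls to the robot, and variables do not carry over. Pictures are saved under pics/ and viewed, and the job is handed in when it is done.

Besides the shell and the picture viewer there is one more tool, called after ">>>" as name(argument=value, ...) on one line, values as JSON. apply_moves: Moves the arm, as the interface text tells. Its arguments: {"type":"object","properties":{"targets":{"type":"array"},"newtons":{"type":"number"}},"required":["targets"]}

```bash
mkdir -p pics
cat > h.py <<'E'
import numpy as np,cv2
from workcell import bot,camera,recognise
def snap(n,f):
    c=camera(n); cv2.imwrite('pics/'+f,c['img'][:,:,::-1]); return c
def ray(c,u,v):
    K=np.array(c['intrinsics']);d=np.linalg.inv(K)@[u,v,1]
    d=np.array([d[0],-d[1],-d[2]]);return np.array(c['origin']),np.array(c['rotation'])@d
def atz(c,u,v,z):
    o,d=ray(c,u,v);return o+d*(z-o[2])/d[2]
def proj(c,p):
    q=np.array(c['rotation']).T@(np.array(p)-c['origin']);q=np.array([q[0],-q[1],-q[2]])
    r=np.array(c['intrinsics'])@q;return r[:2]/r[2]
E
python3 - <<'E'
from h import *
print(bot.get_obs())
for n in ['scene','top']:
    c=snap(n,n+'0.png');print(n,{k:(np.round(v,4).tolist() if k!='img' else 0) for k,v in c.items()})
    for q in ['polishing_box','lid','lid_bar','canister_center','slab','spool','wide_cork','cork']:
        print(q,[(np.round(r['box'],1).tolist(),round(r['conf'],2)) for r in recognise(q,n)[:4]])
E
```

```text
{'time': 0.0, 'q': array([-6.66363484e+01,  5.01132095e+00,  1.00340611e+01,  9.51003679e+01,
       -1.81273633e-03,  9.00005787e+01]), 'qd': array([ 0.02624863, -0.01342919, -0.05164925, -0.02211661, -0.02788125,
        0.04287182]), 'joint_efforts': array([ 2.78062789e-04, -5.20390248e+01,  4.64803934e+01,  1.64495234e-02,
       -1.57260155e-05, -8.35912140e-07]), 'ee_pos': array([ 0.2179939 , -0.50465709,  0.20467746]), 'tcp_rot': array([-1.79922372e+02,  1.81351868e-03,  2.33630754e+01]), 'wrist_force': array([ 0.73843489, -0.49437676,  1.13005074]), 'torque': array([-0.0273046 , -0.00141777, -0.0220868 ]), 'opening': 0.08542305276721153}
scene {'img': 0, 'intrinsics': [[496.5725, 0.0, 316.3907], [0.0, 496.5725, 237.0655], [0.0, 0.0, 1.0]], 'origin': [0.4522, 0.8138, 0.7791], 'rotation': [48.6287, 0.1868, -173.8338]}
polishing_box [([299.1, 198.4, 375.4, 282.9], 0.7)]
lid [([297.0, 188.6, 377.7, 257.1], 0.69)]
lid_bar [([299.8, 193.0, 377.6, 259.9], 0.64)]
canister_center [([392.8, 245.4, 414.4, 271.5], 0.83), ([325.4, 203.0, 343.2, 229.1], 0.79), ([299.4, 316.9, 387.5, 396.3]
[... 235 characters left out ...]
3, 201.4, 340.6, 228.6], 0.19)]
top {'img': 0, 'intrinsics': [[502.613, 0.0, 321.8753], [0.0, 502.613, 232.8949], [0.0, 0.0, 1.0]], 'origin': [0.4629, 0.0662, 0.9651], 'rotation': [5.6425, 1.0179, -89.1704]}
polishing_box [([317.9, 208.0, 440.0, 310.0], 0.88)]
lid [([325.1, 208.2, 440.8, 313.4], 0.65)]
lid_bar [([322.1, 210.0, 438.3, 311.5], 0.72)]
canister_center [([371.4, 245.6, 392.0, 260.9], 0.9), ([285.7, 271.9, 305.3, 288.3], 0.84), ([350.3, 334.5, 367.9, 356.8], 0.82), ([439.7, 336.3, 463.7, 355.2], 0.68)]
slab [([187.4, 244.1, 271.2, 324.3], 0.58)]
spool [([389.5, 325.8, 417.6, 347.6], 0.67)]
wide_cork [([386.5, 140.2, 412.0, 166.2], 0.62)]
cork [([291.2, 324.5, 312.6, 346.0], 0.68)]
```

View pics/scene0.png

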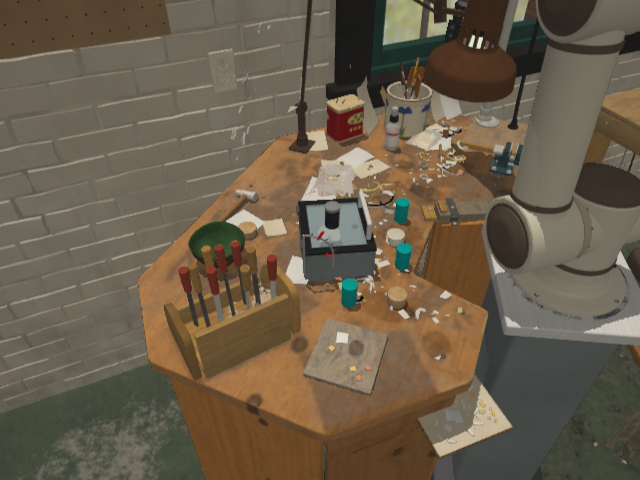

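View pics/top0.png

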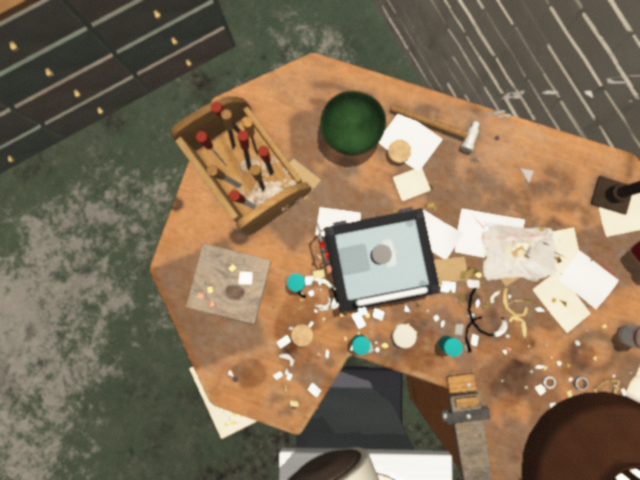

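Run:
```python
import cv2
a=cv2.imread('pics/top0.png')[190:370,180:480];cv2.imwrite('pics/top0c.png',cv2.resize(a,(800,480),interpolation=cv2.INTER_CUBIC))
a=cv2.imread('pics/scene0.png')[170:320,270:430];cv2.imwrite('pics/sc0c.png',cv2.resize(a,(640,600),interpolation=cv2.INTER_CUBIC))
```

```text
(no output)
```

View pics/top0c.png

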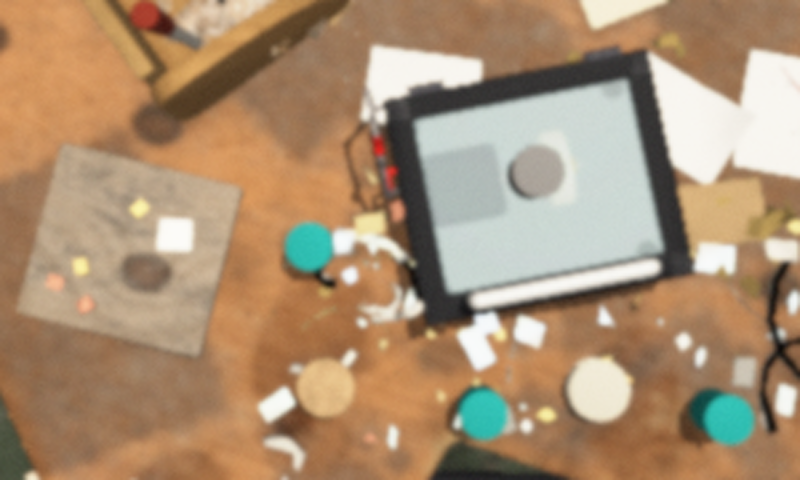

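View pics/sc0c.png

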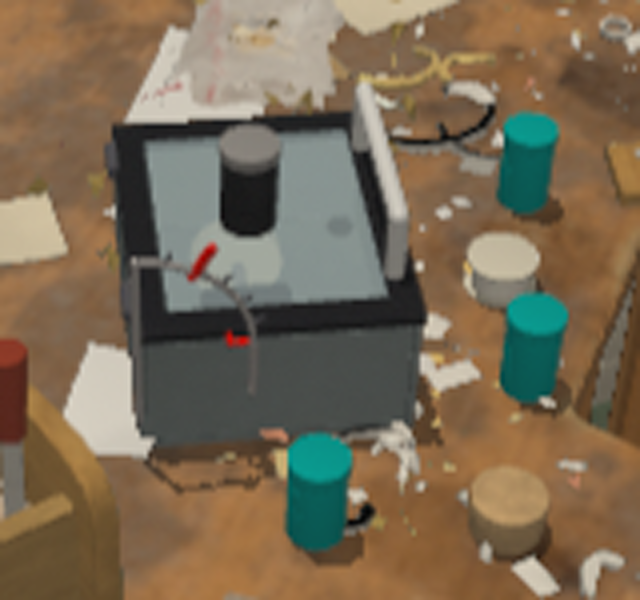

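```bash
sed -i 's/^import numpy as np,cv2/import numpy as np,cv2\nfrom scipy.spatial.transform import Rotation as Ro/; s/    c=camera(n); cv2/    c=cam(n); cv2/' h.py
cat >> h.py <<'E'
def cam(n):
    c=dict(camera(n));r=np.array(c['rotation'],float)
    c['rotation']=r if r.shape==(3,3) else Ro.from_euler('xyz',r,degrees=True).as_matrix()
    return c
E
cat > m.py <<'E'
from h import *
from scipy.optimize import least_squares
T=cam('top');S=cam('scene')
print([k for k in T])
t=lambda u,v:(180+u/2.6667,190+v/2.6667)
s=lambda u,v:(270+u/4,170+v/4)
L=[(.076,.09),(.076,-.09),(-.076,-.09),(-.076,.09)]
tp=[t(388,103),t(645,52),t(690,275),t(430,322)]
sp=[s(135,335),s(113,125),None,s(424,318)]
for p in tp: print('lid corner',atz(T,*p,.083).round(4))
for p in sp:
    if p: print('sc corner',atz(S,*p,.083).round(4))
def f(x,pr=False):
    R=Ro.from_euler('z',x[2]).as_matrix();r=[]
    for (a,b),u,w in zip(L,tp,sp):
        P=R@[a,b,0]+[x[0],x[1],.083]
        r+=list(proj(T,P)-u)
        if w: r+=list(proj(S,P)-w)
    return np.array(r)
o=least_squares(f,[.46,0,.17],loss='soft_l1');print('box',o.x[:2],np.degrees(o.x[2]),f(o.x).round(1))
def tri(a,b):
    o1,d1=ray(T,*a);o2,d2=ray(S,*b);A=np.array([d1,-d2]).T
    q=np.linalg.lstsq(A,o2-o1,rcond=None)[0];return (o1+d1*q[0]).round(4),(o2+d2*q[1]).round(4)
print('canister cap top z.137',atz(T,*t(537,171),.137),atz(S,*s(250,146),.137),tri(t(537,171),s(250,146)))
sl=[t(62,145),t(242,187),t(198,356),t(18,312)]
P=np.array([atz(T,*p,.009) for p in sl]);print('slab',P.round(4),P.mean(0))
print('slab scene',[atz(S,*p,.009).round(4) for p in [(328,321),(386,352),(366,392),(306,374)]])
print('bar T',atz(T,*t(475,299),.1265),atz(T,*t(660,266),.1265))
for n,p,z in [('spool',t(598,389),.022),('cork',t(325,388),.026),('tq1',t(310,247),.054),('tq2',t(483,413),.054)]: print(n,atz(T,*p,z))
R=Ro.from_euler('z',o.x[2]).as_matrix()
for n,l in [('hinge',(.075,0,.079)),('bar',(-.065,0,.121)),('ptr',(.075,.098,.079))]:
    P=R@l+[o.x[0],o.x[1],0];print(n,P.round(4),proj(T,P),proj(S,P))
E
python3 m.py
```

```text
['img', 'intrinsics', 'origin', 'rotation']
lid corner [0.5575 0.0769 0.083 ]
lid corner [ 0.5936 -0.0928  0.083 ]
lid corner [ 0.4473 -0.1213  0.083 ]
lid corner [0.4144 0.0476 0.083 ]
sc corner [0.5595 0.0822 0.083 ]
sc corner [ 0.5945 -0.0919  0.083 ]
sc corner [0.413  0.0541 0.083 ]
box [ 0.50324728 -0.0209032 ] 11.382019336545794 [-3.1 -1.5 -0.2  0.   0.7 -1.1 -0.3 -0.6  1.6  0.5 -2.8  2.   1.  -0.5]
canister cap top z.137 [ 0.51063455 -0.01630493  0.137     ] [ 0.50935093 -0.01102903  0.137     ] (array([ 0.5109, -0.0167,  0.1326]), array([ 0.5097, -0.0168,  0.1325]))
slab [[0.5321 0.3115 0.009 ]
 [0.5037 0.1812 0.009 ]
 [0.3841 0.2094 0.009 ]
 [0.4129 0.3384 0.009 ]] [0.45820039 0.26015183 0.009     ]
slab scene [array([0.499 , 0.1909, 0.009 ]), array([0.3854, 0.2524, 0.009 ]), array([0.4196, 0.3395, 0.009 ]), array([0.5273, 0.3148, 0.009 ])]
bar T [0.43135222 0.02076    0.1265    ] [ 0.45335898 -0.09357652  0.1265    ]
spool [ 0.36703986 -0.07027442  0.022     ]
cork [0.36505622 0.11834989 0.026     ]
tq1 [0.46184617 0.1286915  0.054     ]
tq2 [0.35325821 0.01093744 0.054     ]
hinge [ 0.5768 -0.0061  0.079 ] [372.44522291 218.6289488 ] [301.05708031 226.92828818]
bar [ 0.4395 -0.0337  0.121 ] [390.78839853 297.53891195] [365.66738969 207.99431463]
ptr [0.5574 0.09   0.079 ] [318.13731713 228.7927955 ] [304.32066806 257.85492361]
```

Run:
```python
from h import *
T=cam('top');S=cam('scene')
def tri(a,b):
    o1,d1=ray(T,*a);o2,d2=ray(S,*b);A=np.array([d1,-d2]).T
    q=np.linalg.lstsq(A,o2-o1,rcond=None)[0];return (o1+d1*q[0]).round(3),(o2+d2*q[1]).round(3)
print(tri((598,460),(470,75)),tri((622,190),(306,60)))
c=snap('wrist','w0.png')
```

```text
(array([ 0.253, -0.262,  0.323]), array([ 0.233, -0.26 ,  0.328])) (array([ 0.585, -0.302,  0.329]), array([ 0.598, -0.301,  0.331]))
```

View pics/w0.png

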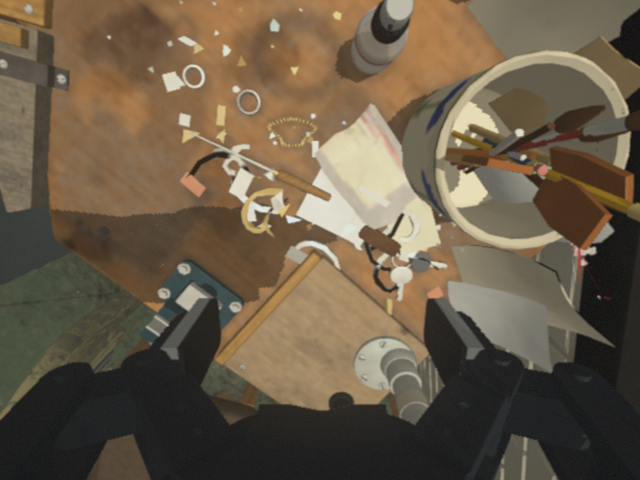

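Run:
```python
import cv2
a=cv2.imread('pics/scene0.png')[0:240,320:640];cv2.imwrite('pics/sc0d.png',cv2.resize(a,(800,600),interpolation=cv2.INTER_CUBIC))
a=cv2.imread('pics/top0.png')[300:480,400:640];cv2.imwrite('pics/t0d.png',cv2.resize(a,(800,600),interpolation=cv2.INTER_CUBIC))
```

```text
(no output)
```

View pics/sc0d.png

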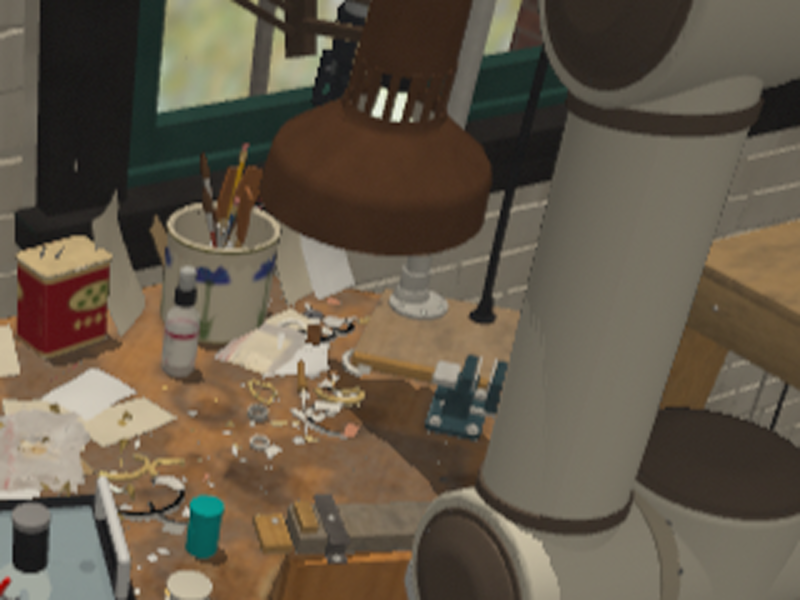

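View pics/t0d.png

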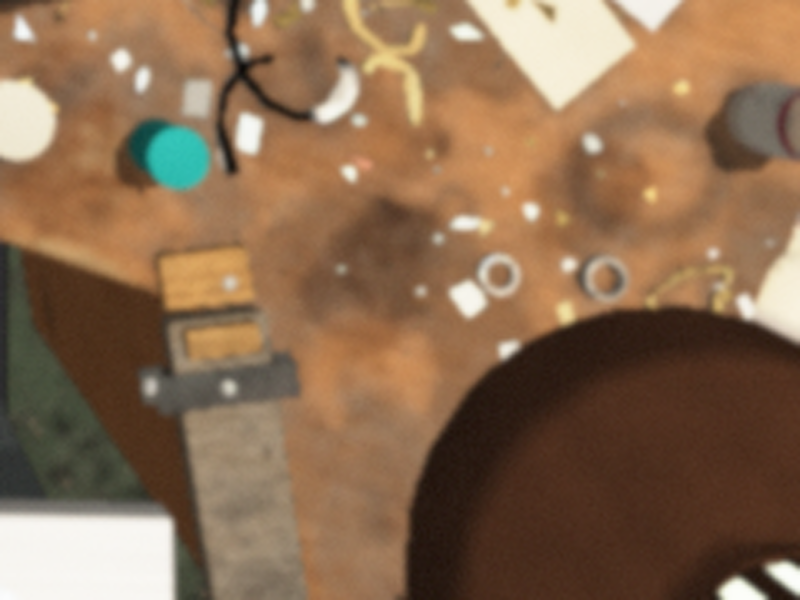

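Run:
```python
from h import *
T=cam('top');S=cam('scene');W=cam('wrist')
print('wrist',W['origin'],W['rotation'].round(3))
print('tcp',proj(T,[.218,-.505,.205]),proj(S,[.218,-.505,.205]),proj(W,[.218,-.505,.205]))
for z in (.3,.35,.4,.45,.5,.6): print(z,proj(S,[.24,-.275,z]),proj(T,[.24,-.275,z]),proj(S,[0,0,z]))
for z in(0,.1,.15): print(z,atz(W,385,40,z),atz(W,520,150,z),atz(W,0,470,.3))
```

```text
wrist [ 0.28504125 -0.4766578   0.37424537] [[ 0.396  0.88   0.264]
 [-0.918  0.379  0.114]
 [ 0.    -0.288  0.958]]
tcp [726.67792273 459.76164961] [455.48023473  81.83377874] [320.94715073 278.52301517]
0.3 [463.63152267  84.38527528] [599.36462959 464.17817789] [618.15311935 156.13852878]
0.35 [468.06944213  62.42419797] [622.25072301 479.65844398] [629.7462387  131.16589535]
0.4 [472.78801244  39.07431786] [649.40156242 498.02340523] [642.27360372 104.18081179]
0.45 [477.8147251   14.19959302] [682.13171152 520.16223898] [655.85288678  74.9298011 ]
0.5 [483.18078345 -12.35438645] [722.35786877 547.37140949] [670.62238813  43.11495199]
0.6 [495.07834041 -71.2295352 ] [838.65871125 626.03787107] [704.41811177 -29.68411032]
0 [ 0.38836452 -0.49801634  0.        ] [ 0.35228069 -0.67281     0.        ] [ 0.16725709 -0.42977414  0.3       ]
0.1 [ 0.36075609 -0.49230924  0.1       ] [ 0.33431402 -0.62039727  0.1       ] [ 0.16725709 -0.42977414  0.3       ]
0.15 [ 0.34695187 -0.48945569  0.15      ] [ 0.32533068 -0.59419091  0.15      ] [ 0.16725709 -0.42977414  0.3       ]
```

Run:
```python
from h import *
S=cam('scene')
for d in (0,.08,.12,.16):
  for z in (.0,.05,.1,.45,.5,.55,.6): print(d,z,proj(S,[.918*d,.397*d,z]).round(0), end=' ')
  print()
```

```text
0 0.0 [563. 274.] 0 0.05 [571. 257.] 0 0.1 [579. 240.] 0 0.45 [656.  75.] 0 0.5 [671.  43.] 0 0.55 [687.   8.] 0 0.6 [704. -30.] 
0.08 0.0 [532. 282.] 0.08 0.05 [539. 265.] 0.08 0.1 [546. 248.] 0.08 0.45 [614.  81.] 0.08 0.5 [628.  49.] 0.08 0.55 [642.  14.] 0.08 0.6 [658. -25.] 
0.12 0.0 [516. 286.] 0.12 0.05 [522. 269.] 0.12 0.1 [529. 252.] 0.12 0.45 [593.  85.] 0.12 0.5 [605.  52.] 0.12 0.55 [619.  17.] 0.12 0.6 [634. -22.] 
0.16 0.0 [499. 290.] 0.16 0.05 [505. 274.] 0.16 0.1 [512. 256.] 0.16 0.45 [571.  88.] 0.16 0.5 [582.  56.] 0.16 0.55 [595.  20.] 0.16 0.6 [609. -20.]
```

>>> apply_moves(targets=[0,0,1.6,0,0,-1.4,1,0,0,3.2,0,0,-2.8,1,0,0,4.8,0,0,-4.2,1,0,0,6.4,0,0,-5.6,1,0,0,8,0,0,-7,1])

```text
time: 1.85
ee_pos: [0.2186, -0.506, 0.4266]
tcp_rot: [179.9, -0.1, -14.6]
wrist_force: [0.3, -2.0, 1.6]
opening: 0.0854
```

Run:
```python
from h import *
o=bot.get_obs();print(o['time'],o['q'].round(1),o['ee_pos'].round(3),o['tcp_rot'].round(1))
c=snap('wrist','w1.png');print(c['origin'])
```

```text
1.85 [-66.6  20.3  55.5 124.9  -0.  128. ] [ 0.219 -0.506  0.427] [ 1.799e+02 -1.000e-01 -1.460e+01]
[ 0.2889202  -0.52481209  0.59563115]
```

View pics/w1.png

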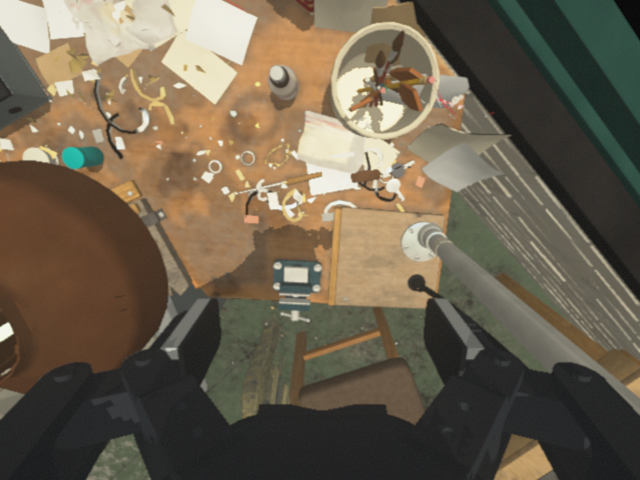

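>>> apply_moves(targets=[0,0.7,0,1.2,0,0,1,0,1.4,0,2.4,0,0,1,0,1.4,0,3,0,0,1,0,1.4,0,3,0,0,1])

```text
time: 2.3
ee_pos: [0.2158, -0.448, 0.3724]
tcp_rot: [-164.7, 2.8, -14.2]
wrist_force: [0.2, 0.8, -0.1]
opening: 0.0854
```

Run:
```python
from h import *
o=bot.get_obs();print(o['time'],o['q'].round(1),o['ee_pos'].round(3),o['tcp_rot'].round(1))
c=snap('wrist','w2.png');print(c['origin'],c['rotation'].tolist())
snap('scene','s2.png')
```

```text
2.3 [-68.4  22.   48.3 130.4   6.7 125.3] [ 0.216 -0.448  0.372] [-164.7    2.8  -14.2]
[ 0.28319486 -0.51184251  0.53152873] [[-0.24975606218741736, 0.9326695083302589, 0.2602873366716633], [-0.9316847171612094, -0.15823558374368202, -0.32699401805772066], [-0.26379063138950126, -0.3241744719565207, 0.9084742233673109]]
```

View pics/w2.png

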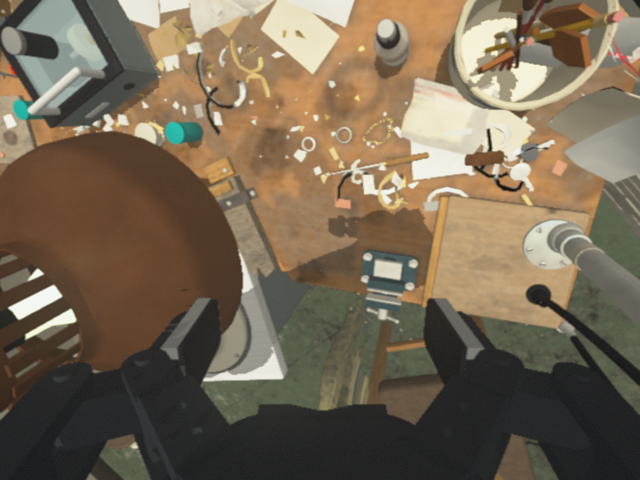

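View pics/s2.png

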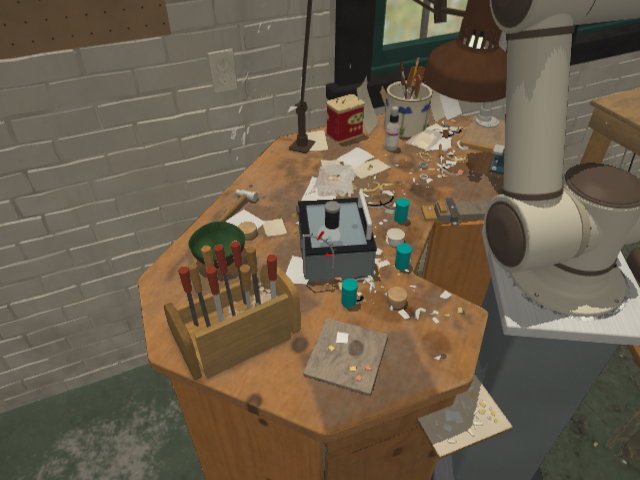

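Run:
```python
from h import *
S=cam('scene')
W2=cam('wrist')
# w1 camera: approx: rebuild rotation from tool yaw change
W0R=np.array([[.396,.88,.264],[-.918,.379,.114],[0,-.288,.958]])
W1=dict(intrinsics=W2['intrinsics'],origin=np.array([0.2889202,-0.52481209,0.59563115]),rotation=Ro.from_euler('z',-37.96,degrees=True).as_matrix()@W0R)
def plane(c,a,b):
    o,d1=ray(c,*a);_,d2=ray(c,*b);n=np.cross(d1,d2);return n/np.linalg.norm(n),o
n1,o1=plane(W1,(425,241),(560,345));n2,o2=plane(S,(487,118),(511,20));n3,o3=plane(W2,(552,243),(615,275))
print('flange',atz(W1,418,240,0),atz(S,487,122,0),atz(W2,548,243,0))
for na,oa,nb,ob in [(n1,o1,n2,o2),(n3,o3,n2,o2),(n1,o1,n3,o3)]:
    d=np.cross(na,nb);d/=np.linalg.norm(d)
    A=np.array([na,nb,[0,0,1]])
    for z in (0,.3,.6,.8): print(z,np.linalg.solve(A,[na@oa,nb@ob,z]).round(3),end=' ')
    print()
# neck: find candidates
for z in (.35,.4,.45,.5,.55,.6): print(z,proj(W2,[.24,-.275,z]),proj(W1,[.24,-.275,z]))
```

```text
flange [ 0.06997925 -0.64540923  0.        ] [ 0.06445644 -0.67862263  0.        ] [ 0.06758608 -0.65256386  0.        ]
0 [ 0.075 -0.649  0.   ] 0.3 [ 0.068 -0.677  0.3  ] 0.6 [ 0.061 -0.705  0.6  ] 0.8 [ 0.057 -0.724  0.8  ] 
0 [ 0.076 -0.647  0.   ] 0.3 [ 0.052 -0.738  0.3  ] 0.6 [ 0.029 -0.83   0.6  ] 0.8 [ 0.014 -0.891  0.8  ] 
0 [ 0.071 -0.653  0.   ] 0.3 [ 0.17  -0.597  0.3  ] 0.6 [ 0.269 -0.541  0.6  ] 0.8 [ 0.335 -0.504  0.8  ] 
0.35 [102.66209765 263.36324734] [ 23.26425026 284.42581878]
0.4 [ 33.8652316  295.27899537] [-42.01801331 317.29556014]
0.45 [-73.01910458 344.86400902] [-143.8221696   368.55414256]
0.5 [-261.72651162  432.40779409] [-324.6985573   459.62574084]
0.55 [-684.47915188  628.52816296] [-735.2641957   666.34630489]
0.6 [-2487.48609293  1464.96619474] [-2573.96851293  1592.13735515]
```

Run:
```python
import cv2
a=cv2.imread('pics/s2.png')[0:160,280:540];cv2.imwrite('pics/s2c.png',cv2.resize(a,(800,492),interpolation=cv2.INTER_CUBIC))
from h import *
S=cam('scene');T=cam('top')
print(atz(S,300,148,0),atz(T,610,195,0))
for z in(0,.3,.5,.7,.8):print(z,proj(S,[.6,-.3,z]))
```

```text
[ 0.64151894 -0.45981794  0.        ] [ 0.63832668 -0.46874294  0.        ]
0 [307.33703109 179.41575608]
0.3 [305.3701815   73.15624877]
0.5 [303.63721644 -20.46759221]
0.7 [ 301.39251673 -141.73801748]
0.8 [ 300.00178645 -216.87254464]
```

View pics/s2c.png

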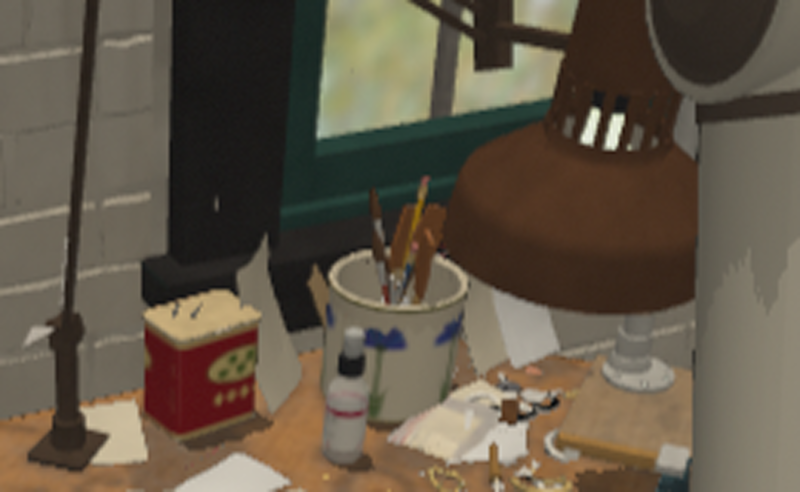

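>>> apply_moves(targets=[0,-0.7,0,-1.3,0,0,1,0,-1.4,0,-2.6,0,0,1,0,-1.4,0,-3,0,0,1])

```text
time: 2.9
ee_pos: [0.2161, -0.4903, 0.3775]
tcp_rot: [177.1, -2.1, -14.3]
wrist_force: [0.4, 1.6, 0.6]
opening: 0.0853
```

Run:
```python
from h import *
o=bot.get_obs();print(o['time'],o['q'].round(1),o['ee_pos'].round(3),o['tcp_rot'].round(1))
```

```text
2.9 [-66.1   7.5  32.9 111.9  -0.2 128.2] [ 0.216 -0.49   0.378] [177.1  -2.1 -14.3]
```

>>> apply_moves(targets=[-0.2,0.4,1.5,-1.2,-0.55,0,1,-0.4,0.8,3.0,-2.4,-1.1,0,1,-0.6,1.2,4.5,-3.6,-1.6,0,1,-0.8,1.6,6.0,-4.8,-2.15,0,1,-1.0,2.0,7.5,-6.0,-2.7,0,1])

```text
time: 3.4
ee_pos: [0.1852, -0.4275, 0.6047]
tcp_rot: [143.8, -25.1, -6.0]
wrist_force: [-0.2, 0.2, -0.2]
opening: 0.0854
```

Run:
```python
from h import *
o=bot.get_obs();print(o['time'],o['q'].round(1),o['ee_pos'].round(3),o['tcp_rot'].round(1),o['wrist_force'])
c=snap('wrist','w3.png');print(c['origin'],c['rotation'].round(4).tolist())
```

```text
3.4 [-67.2 -25.4  20.5  92.8   0.9 127.5] [ 0.185 -0.428  0.605] [143.8 -25.1  -6. ] [-0.15933771  0.24031987 -0.20528538]
[ 0.20375484 -0.33023027  0.75928167] [[-0.3347, 0.9423, -0.0079], [-0.7758, -0.2709, 0.5698], [0.5348, 0.1969, 0.8217]]
```

View pics/w3.png

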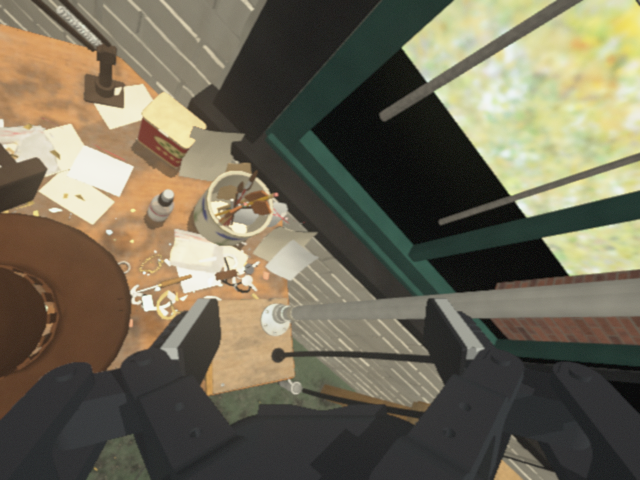

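```bash
cat >> h.py <<'E'
def rv(steps):
    """compose successive world rotations [(axis,deg),...] -> units"""
    R=Ro.identity()
    for a,d in steps:
        a=np.array(a,float);a/=np.linalg.norm(a);R=Ro.from_rotvec(a*np.radians(d))*R
    return (np.degrees(R.as_rotvec())/6).round(2)
E
python3 - <<'E'
from h import *
u=(-.914,-.405,0)
print(rv([(u,20),((0,0,1),25)]),rv([(u,30),((0,0,1),40)]))
E
```

```text
[-2.7  -1.99  4.12] [-3.68 -3.54  6.51]
```

>>> apply_moves(targets=[-0.2,0.4,0.9,-0.7,-0.5,1.0,1,-0.4,0.8,1.8,-1.4,-1.0,2.0,1,-0.6,1.2,2.7,-2.0,-1.5,3.1,1,-0.7,1.5,3.5,-2.7,-2.0,4.1,1,-0.7,1.5,3.5,-2.9,-2.3,4.6,1])

```text
time: 3.95
ee_pos: [0.1647, -0.382, 0.7097]
tcp_rot: [120.7, -34.0, 33.6]
wrist_force: [0.6, 0.1, -1.1]
opening: 0.0854
```

Run:
```python
from h import *
o=bot.get_obs();print(o['time'],o['q'].round(1),o['ee_pos'].round(3),o['tcp_rot'].round(1),o['wrist_force'])
c=snap('wrist','w4.png');print(c['origin'],c['rotation'].round(4).tolist())
```

```text
3.95 [-105.3  -26.4   22.8   99.8   56.7   82.7] [ 0.165 -0.382  0.71 ] [120.7 -34.   33.6] [ 0.61528354  0.12441944 -1.06559655]
[ 0.09467373 -0.25526789  0.82241391] [[-0.118, 0.8668, -0.4845], [-0.6916, 0.2783, 0.6665], [0.7125, 0.4138, 0.5666]]
```

View pics/w4.png

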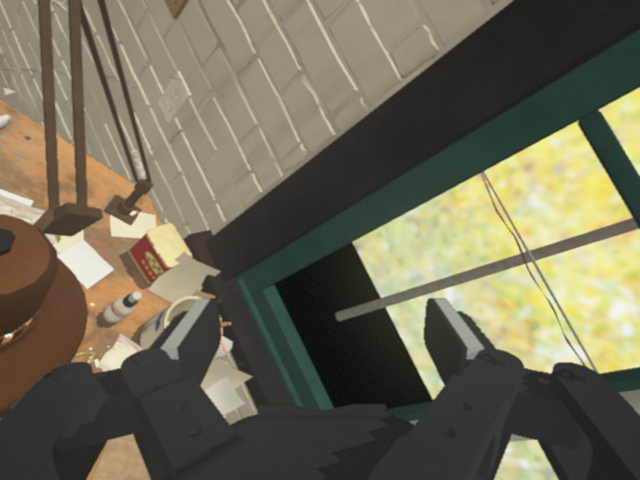

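```bash
cat > l.py <<'E'
from h import *
S=cam('scene');W=cam('wrist')
def tri(a,b,A_=W,B_=S):
    o1,d1=ray(A_,*a);o2,d2=ray(B_,*b);A=np.array([d1,-d2]).T
    q=np.linalg.lstsq(A,o2-o1,rcond=None)[0];return (o1+d1*q[0]).round(3),(o2+d2*q[1]).round(3)
def plane(c,a,b):
    o,d1=ray(c,*a);_,d2=ray(c,*b);n=np.cross(d1,d2);return n/np.linalg.norm(n),o
print('block bottom',tri((68,222),(440,18)))
n2,o2=plane(S,(413,0),(434,11))
for seg in [((55,205),(45,0)),((82,205),(75,0))]:
    n1,o1=plane(W,*seg)
    print('rod',[np.linalg.solve(np.array([n1,n2,[0,0,1]]),[n1@o1,n2@o2,z]).round(3).tolist() for z in (.4,.5,.6,.7,.8)])
# lower arm: base (.64,-.465): scene line (302,108)-(310,0)
n2,o2=plane(S,(302,100),(310,0))
for seg in [((140,175),(85,0)),((150,175),(105,0))]:
    n1,o1=plane(W,*seg)
    print('low',[np.linalg.solve(np.array([n1,n2,[0,0,1]]),[n1@o1,n2@o2,z]).round(3).tolist() for z in (0,.1,.3,.5,.7,.9)])
for z in (.4,.45,.5,.55,.6): print(z,proj(W,[.24,-.275,z]))
E
python3 l.py
```

```text
block bottom (array([ 0.314, -0.31 ,  0.432]), array([ 0.31 , -0.309,  0.43 ]))
rod [[0.236, -0.326, 0.4], [0.423, -0.257, 0.5], [0.611, -0.188, 0.6], [0.798, -0.118, 0.7], [0.985, -0.049, 0.8]]
rod [[0.248, -0.346, 0.4], [0.436, -0.279, 0.5], [0.624, -0.211, 0.6], [0.812, -0.144, 0.7], [1.001, -0.077, 0.8]]
low [[0.654, -0.535, 0.0], [0.639, -0.48, 0.1], [0.609, -0.369, 0.3], [0.579, -0.258, 0.5], [0.55, -0.148, 0.7], [0.52, -0.037, 0.9]]
low [[0.656, -0.557, 0.0], [0.641, -0.502, 0.1], [0.612, -0.393, 0.3], [0.582, -0.284, 0.5], [0.552, -0.174, 0.7], [0.522, -0.065, 0.9]]
0.4 [ -5.49798746 294.38222266]
0.45 [  4.16567857 275.07828399]
0.5 [ 15.93764028 251.56285763]
0.55 [ 30.59231569 222.28898225]
0.6 [ 49.33631926 184.84634979]
```

```bash
cat >> l.py <<'E'
print('---')
Z=lambda P,Q,z: np.array(P)+(np.array(Q)-P)*(z-P[2])/(Q[2]-P[2])
lo=(np.array([.609,-.369,.3])+[.612,-.393,.3])/2, (np.array([.55,-.148,.7])+[.552,-.174,.7])/2
for seg in [((55,205),(45,0)),((82,205),(75,0))]:
    n1,o1=plane(W,*seg)
    t=n1@(o1-lo[0])/(n1@(lo[1]-lo[0]));print('joint',lo[0]+t*(lo[1]-lo[0]))
for z in (.3,.5,.7,.9): print(z,proj(W,Z(*lo,z)),proj(S,Z(*lo,z)))
E
python3 l.py | sed -n '/---/,$p'
```

```text
---
joint [ 0.55811332 -0.18730136  0.65217935]
joint [ 0.56928542 -0.22860996  0.57707281]
0.3 [132.13747054 127.78007969] [305.21616662  59.43440518]
0.5 [96.8108202  3.9856158] [311.26547978 -16.34387523]
0.7 [  -2.81782522 -345.14102451] [ 320.6436968  -133.82252789]
0.9 [-2119.77048819 -7763.5352805 ] [ 337.14167914 -340.48875587]
```

```bash
cat > p.py <<'E'
from h import *
o=bot.get_obs();P=o['ee_pos'];R=Ro.from_euler('xyz',o['tcp_rot'],degrees=True)
z=R.as_matrix()[:,2];print('toolz',z.round(2),'az',np.degrees(np.arctan2(z[1],z[0])).round(1),'incl from down',np.degrees(np.arccos(-z[2])).round(1),'toolx',R.as_matrix()[:,0].round(2))
E
cat > plan.py <<'E'
from h import *
# waypoint rows: list of (pos, Rotation) relative to start
def rows(P0,R0,wps):
    out=[]
    for p,R in wps: out.append(np.r_[(np.array(p)-P0)/.03,np.degrees((R*R0.inv()).as_rotvec())/6].round(2))
    return np.array(out)
def state():
    o=bot.get_obs();return o['ee_pos'],Ro.from_euler('xyz',o['tcp_rot'],degrees=True)
E
python3 p.py
python3 - <<'E'
from plan import *
P,R=state();a0=np.degrees(np.arctan2(P[1],P[0]));r0=np.hypot(*P[:2])
w=[]
for i in range(1,13):
    a=np.radians(a0+(-2-a0)*i/12);r=r0+(.40-r0)*i/12;zz=min(P[2]+.02*i,.80)
    w.append(([r*np.cos(a),r*np.sin(a),zz],None))
z=R.as_matrix()[:,2];az=np.degrees(np.arctan2(z[1],z[0]))
print([ (np.array(p)-P).round(3).tolist() for p,_ in w])
print('yaw total',-2-az)
E
```

```text
toolz [ 0.71 -0.55 -0.43] az -38.0 incl from down 64.4 toolx [0.69 0.45 0.56]
[[0.035, 0.019, 0.02], [0.067, 0.04, 0.04], [0.098, 0.065, 0.06], [0.126, 0.092, 0.08], [0.151, 0.122, 0.095], [0.173, 0.153, 0.095], [0.192, 0.187, 0.095], [0.207, 0.222, 0.095], [0.219, 0.258, 0.095], [0.228, 0.295, 0.095], [0.233, 0.333, 0.095], [0.235, 0.371, 0.095]]
yaw total 35.96310031323954
```

>>> apply_moves(targets=[1.0,0.5,0.9,0,0,0.3,1,2.1,1.2,1.8,0,0,0.8,1,3.2,2.1,2.4,0,0,1.3,1,4.1,3.0,3.0,0,0,1.8,1,5.0,4.1,3.2,0,0,2.4,1])

```text
time: 4.7
ee_pos: [0.3161, -0.259, 0.8035]
tcp_rot: [121.2, -34.2, 47.8]
wrist_force: [1.6, -1.9, -0.3]
opening: 0.0853
```

```bash
python3 p.py
python3 - <<'E'
from plan import *
o=bot.get_obs();print(o['time'],o['q'].round(1))
c=snap('wrist','w5.png');print(c['origin'],c['rotation'].round(4).tolist())
P,R=state();a0=np.degrees(np.arctan2(P[1],P[0]));r0=np.hypot(*P[:2]);print(P,a0,r0)
E
```

```text
toolz [ 0.83 -0.36 -0.43] az -23.3 incl from down 64.6 toolx [0.56 0.61 0.56]
4.7 [-68.5 -24.4  37.5  95.8  39.8 105.2]
[ 0.21665923 -0.15456583  0.91734081] [[0.0603, 0.7708, -0.6342], [-0.7048, 0.4828, 0.5198], [0.7068, 0.4156, 0.5724]]
[ 0.31857207 -0.25341188  0.80505207] -38.50090422934914 0.40706970417171684
```

View pics/w5.png

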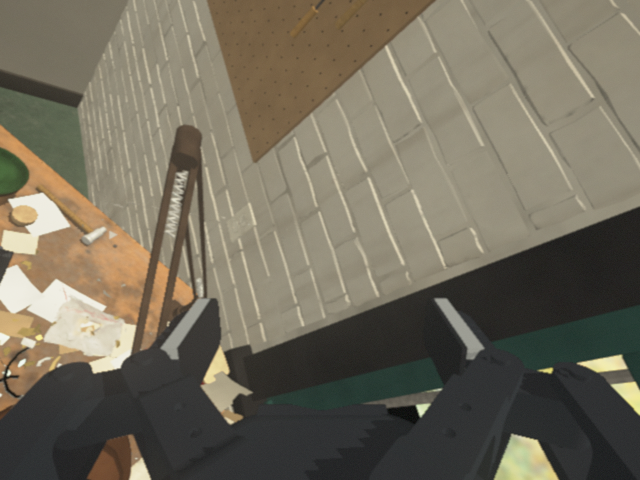

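Run:
```python
from h import *
W=cam('wrist')
lo=np.array([.61,-.381,.3]),np.array([.551,-.161,.7])
for z in (.1,.5,.55,.6,.65,.7,.8): 
    p=lo[0]+(lo[1]-lo[0])*(z-.3)/.4; print(z,p.round(3),proj(W,p).round(0))
o,d=ray(W,188,140)
for k in (.3,.35,.4,.45,.5,.6): print((o+d*k).round(3))
print(proj(W,[.312,-.31,.45]))
```

```text
0.1 [ 0.64  -0.491  0.1  ] [203. 309.]
0.5 [ 0.58  -0.271  0.5  ] [200. 210.]
0.55 [ 0.573 -0.243  0.55 ] [199. 187.]
0.6 [ 0.566 -0.216  0.6  ] [198. 158.]
0.65 [ 0.558 -0.188  0.65 ] [197. 123.]
0.7 [ 0.551 -0.161  0.7  ] [196.  78.]
0.8 [ 0.536 -0.106  0.8  ] [191. -63.]
[ 0.467 -0.181  0.701]
[ 0.509 -0.186  0.665]
[ 0.551 -0.192  0.629]
[ 0.592 -0.197  0.592]
[ 0.634 -0.202  0.556]
[ 0.717 -0.213  0.484]
[141.06168658 409.75274501]
```

>>> apply_moves(targets=[1.1,1.4,0,0,0,0.7,1,1.9,2.8,0,0,0,1.4,1,2.5,4.3,0,0,0,2.1,1,2.9,5.9,0,0,0,2.8,1,3.0,7.5,0,0,0,3.4,1])

```text
time: 5.3
ee_pos: [0.4, -0.0731, 0.8013]
tcp_rot: [121.4, -34.3, 67.0]
wrist_force: [1.2, -0.4, -0.0]
opening: 0.0855
```

```bash
python3 p.py
python3 - <<'E'
from plan import *
o=bot.get_obs();print(o['time'],o['q'].round(1),o['ee_pos'])
E
```

```text
toolz [ 0.9  -0.06 -0.43] az -4.0 incl from down 64.5 toolx [0.32 0.76 0.56]
5.3 [-24.  -29.7  32.4  89.   18.  119.7] [ 0.39998766 -0.07306635  0.80126105]
```

Run:
```python
from plan import *
from scipy.spatial.transform import Slerp
P,R=state();T=Ro.from_euler('xyz',[180,0,11.4],degrees=True)
print((T*R.inv()).magnitude()*180/np.pi)
S=Slerp([0,1],Ro.concatenate([R,T]))
n=12;w=[]
for i in range(1,n+1):
    s=i/n;y=P[1]+(-.012-P[1])*min(1,2*s)
    w.append(([P[0]+(.510-P[0])*s,y,P[2]+(.25-P[2])*s],S(s)))
print(rows(P,R,w))
```

```text
72.8961453924791
[[  0.31   0.34  -1.53   0.34   0.84  -0.44]
 [  0.61   0.68  -3.06   0.68   1.69  -0.89]
 [  0.92   1.02  -4.59   1.02   2.53  -1.33]
 [  1.22   1.36  -6.13   1.36   3.37  -1.78]
 [  1.53   1.7   -7.66   1.7    4.22  -2.22]
 [  1.83   2.04  -9.19   2.04   5.06  -2.67]
 [  2.14   2.04 -10.72   2.38   5.9   -3.11]
 [  2.44   2.04 -12.25   2.72   6.75  -3.56]
 [  2.75   2.04 -13.78   3.06   7.59  -4.  ]
 [  3.06   2.04 -15.31   3.4    8.43  -4.45]
 [  3.36   2.04 -16.84   3.74   9.28  -4.89]
 [  3.67   2.04 -18.38   4.08  10.12  -5.34]]
```

>>> apply_moves(targets=[0.3,0.5,-1.5,0.3,0.8,-0.4,1,0.6,1.0,-3.0,0.7,1.7,-0.9,1,0.9,1.5,-4.5,1.0,2.5,-1.3,1,1.2,1.8,-6.0,1.4,3.4,-1.8,1,1.5,2.0,-7.5,1.7,4.2,-2.2,1])

```text
time: 5.8
ee_pos: [0.4436, -0.0141, 0.583]
tcp_rot: [151.9, -26.7, 37.7]
wrist_force: [0.1, -0.3, 0.2]
opening: 0.0856
```

```bash
python3 p.py
python3 - <<'E'
from plan import *
from scipy.spatial.transform import Slerp
o=bot.get_obs();print(o['time'],o['q'].round(1),o['ee_pos'])
P,R=state();T=Ro.from_euler('xyz',[180,0,11.4],degrees=True)
print((T*R.inv()).magnitude()*180/np.pi)
S=Slerp([0,1],Ro.concatenate([R,T]))
n=6;w=[]
for i in range(1,n+1):
    s=i/n
    w.append(([P[0]+(.510-P[0])*s,P[1]+(-.012-P[1])*s,P[2]+(.25-P[2])*s],S(s)))
print(rows(P,R,w))
E
```

```text
toolz [ 0.6  -0.13 -0.79] az -12.2 incl from down 38.0 toolx [0.71 0.55 0.45]
5.8 [  5.9 -23.   22.8  99.2 -11.  151.4] [ 0.44357818 -0.01410023  0.58296946]
42.54415700549055
[[ 3.70e-01  1.00e-02 -1.85e+00  4.00e-01  9.80e-01 -5.20e-01]
 [ 7.40e-01  2.00e-02 -3.70e+00  7.90e-01  1.97e+00 -1.04e+00]
 [ 1.11e+00  4.00e-02 -5.55e+00  1.19e+00  2.95e+00 -1.56e+00]
 [ 1.48e+00  5.00e-02 -7.40e+00  1.59e+00  3.94e+00 -2.08e+00]
 [ 1.85e+00  6.00e-02 -9.25e+00  1.98e+00  4.92e+00 -2.60e+00]
 [ 2.21e+00  7.00e-02 -1.11e+01  2.38e+00  5.90e+00 -3.12e+00]]
```

>>> apply_moves(targets=[0.4,0,-1.5,0.5,1.2,-0.6,1,0.8,0,-3.1,0.9,2.3,-1.2,1,1.2,0,-4.7,1.4,3.5,-1.9,1,1.6,0.1,-6.3,1.9,4.7,-2.5,1,2.1,0.1,-7.9,2.4,5.9,-3.1,1])

```text
time: 6.3
ee_pos: [0.5069, -0.0123, 0.3463]
tcp_rot: [180.0, -0.2, 11.5]
wrist_force: [1.3, 0.4, 1.8]
opening: 0.0856
```

```bash
python3 p.py
python3 - <<'E'
from plan import *
o=bot.get_obs();print(o['time'],o['q'].round(1),o['ee_pos'],o['tcp_rot'])
c=snap('wrist','w6.png');print([(np.round(r['box'],1).tolist(),round(r['conf'],2)) for r in recognise('canister_center','wrist')[:5]])
T=cam('top')
for z in (.083,.137): print(proj(c,[.51,-.014,z]))
E
```

```text
toolz [ 0.  0. -1.] az 6.1 incl from down 0.2 toolx [0.98 0.2  0.  ]
6.3 [ -1.4   4.8  26.2 111.2   0.  167.1] [ 0.50685641 -0.0123133   0.34631238] [179.97958689  -0.21516468  11.49193779]
[([275.0, 270.5, 298.6, 302.7], 0.98), ([308.1, 181.6, 340.2, 216.8], 0.68), ([379.9, 290.0, 404.9, 324.1], 0.6), ([200.2, 190.0, 231.7, 215.2], 0.58)]
[323.12986491 193.47869289]
[323.31020711 201.32167427]
```

View pics/w6.png

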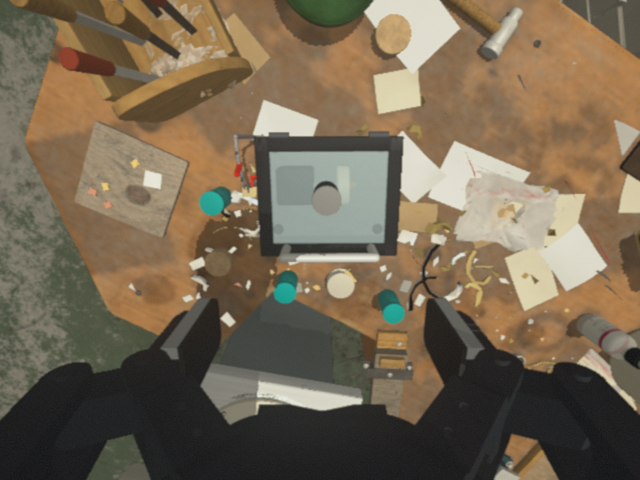

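Run:
```python
from h import *
W=cam('wrist')
a=W['img'][150:260,240:410,::-1];cv2.imwrite('pics/w6c.png',cv2.resize(a,(800,518),interpolation=cv2.INTER_CUBIC))
for b in [(308.1,181.6,340.2,216.8)]:
    print(atz(W,(b[0]+b[2])/2,(b[1]+b[3])/2,.12))
print(W['origin'])
```

```text
[ 0.50971553 -0.01620492  0.12      ]
[0.58165118 0.00058298 0.50677516]
```

View pics/w6c.png

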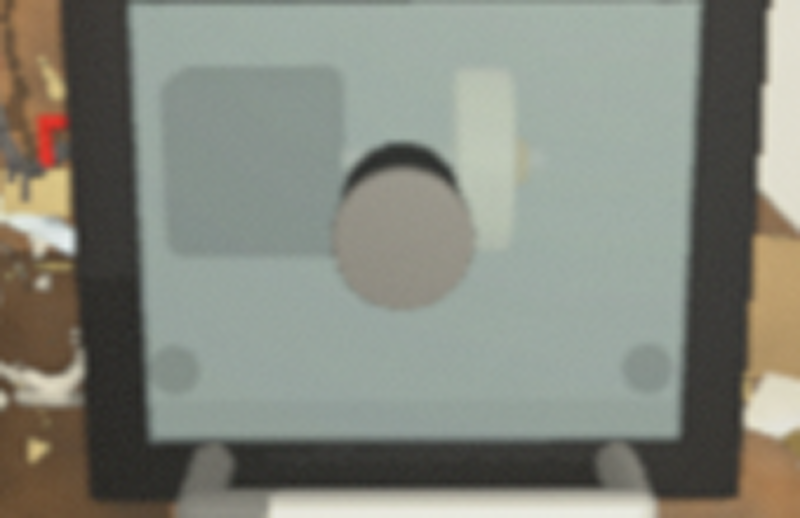

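Run:
```python
from h import *
W=cam('wrist');p=atz(W,325.6,200.6,.137);print(p,p-bot.get_obs()['ee_pos'])
for u,v in [(95,496),(738,496)]: print(atz(W,240+u/4.706,150+v/4.706,.083))
```

```text
[ 0.51146884 -0.0173733   0.137     ] [ 0.00476515 -0.00438435 -0.20989769]
[0.41364241 0.04906814 0.083     ]
[ 0.44942857 -0.1260788   0.083     ]
```

>>> apply_moves(targets=[0.1,-0.1,-1.5,0,0,0,1,0.15,-0.13,-3.0,0,0,0,1,0.15,-0.13,-4.5,0,0,0,1,0.15,-0.13,-6.0,0,0,0,1,0.15,-0.13,-7.0,0,0,0,1])

```text
time: 7.05
ee_pos: [0.5107, -0.0166, 0.1383]
tcp_rot: [179.8, -0.7, 11.7]
wrist_force: [0.8, 0.8, 0.3]
opening: 0.0856
```

>>> apply_moves(targets=[0,0,-0.7,0,0,0,1,0,0,-1.3,0,0,0,1,0,0,-1.4,0,0,0,1,0,0,-1.4,0,0,0,1])

```text
time: 7.45
ee_pos: [0.5116, -0.0167, 0.0979]
tcp_rot: [179.9, -0.6, 11.7]
wrist_force: [0.2, -0.2, -1.1]
opening: 0.0852
```

Run:
```python
from h import *
o=bot.get_obs();print(o['time'],o['q'].round(1),o['ee_pos'],o['tcp_rot'],o['wrist_force'])
c=snap('wrist','w7.png')
```

```text
7.45 [ -1.9  -1.7  -8.6  82.5   0.  166.5] [ 0.5115988  -0.01673235  0.0978685 ] [179.85954431  -0.58825171  11.67014001] [ 0.16641384 -0.21900798 -1.07674107]
```

View pics/w7.png

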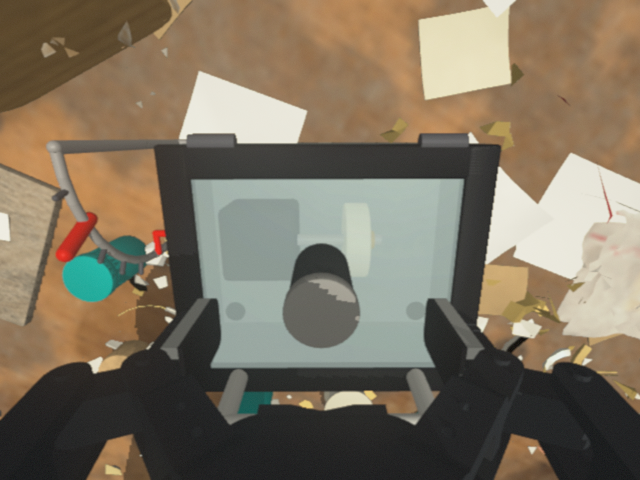

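>>> apply_moves(targets=[0,0,0,0,0,0,0.5,0,0,0,0,0,0,0.3,0,0,0,0,0,0,0.2,0,0,0,0,0,0,0.1,0,0,0,0,0,0,0.1], newtons=25)

```text
time: 8.0
ee_pos: [0.5112, -0.017, 0.0952]
tcp_rot: [180.0, -0.3, 11.6]
wrist_force: [0.2, 0.2, 3.7]
opening: 0.0313
```

>>> apply_moves(targets=[0,0,0,0,0,0,0.1,0,0,0,0,0,0,0.1,0,0,0,0,0,0,0.1])

```text
time: 8.3
ee_pos: [0.5111, -0.017, 0.0951]
tcp_rot: [180.0, -0.3, 11.6]
wrist_force: [-0.5, 0.3, 3.9]
opening: 0.0317
```

Run:
```python
from h import *
T=cam('top');S=cam('scene')
for z in (0.05,.1,.15): print(z,atz(T,243,229,z),atz(T,235,197,z),atz(S,200,372,z),atz(S,297,325,z))
o1,d1=ray(T,235,197);o2,d2=ray(S,210,272)
```

```text
0.05 [0.55840758 0.22876027 0.05      ] [0.61769461 0.24537453 0.05      ] [0.70294373 0.35642642 0.05      ] [0.55273543 0.23942878 0.05      ]
0.1 [0.55318824 0.2198799  0.1       ] [0.60923606 0.23558643 0.1       ] [0.68574923 0.38779268 0.1       ] [0.5458416  0.27881826 0.1       ]
0.15 [0.54796889 0.21099954 0.15      ] [0.60077752 0.22579833 0.15      ] [0.66855473 0.41915894 0.15      ] [0.53894777 0.31820775 0.15      ]
```

>>> apply_moves(targets=[0,0,0.6,0,0,0,0.1,0,0,1.6,0,0,0,0.1,0,0,2.6,0,0,0,0.1,0,0,3.5,0,0,0,0.1,0,0,3.8,0,0,0,0.1])

```text
time: 8.9
ee_pos: [0.5116, -0.017, 0.2109]
tcp_rot: [179.9, -0.4, 11.6]
wrist_force: [0.7, -0.1, -0.5]
opening: 0.0315
```

Run:
```python
from h import *
snap('scene','s8.png')
a=cv2.imread('pics/s8.png')[100:420,140:460];cv2.imwrite('pics/s8c.png',cv2.resize(a,(600,600),interpolation=cv2.INTER_CUBIC))
```

```text
(no output)
```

View pics/s8c.png

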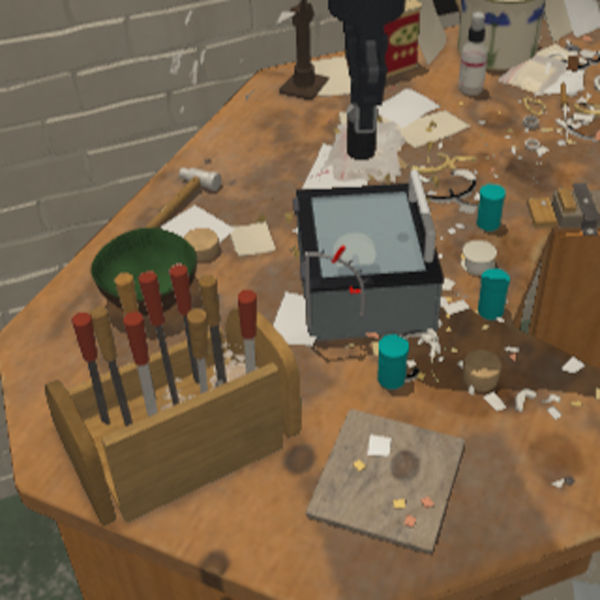

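>>> apply_moves(targets=[-0.2,0.7,0,0,0,0.3,0.1,-0.5,1.9,0,0,0,0.9,0.1,-0.8,3.2,0,0,0,1.5,0.1,-1.1,4.5,0,0,0,2.1,0.1,-1.4,5.8,0,0,0,2.7,0.1])

```text
time: 9.45
ee_pos: [0.468, 0.1582, 0.2069]
tcp_rot: [180.0, -0.2, 28.0]
wrist_force: [0.9, -0.8, -0.5]
opening: 0.0316
```

>>> apply_moves(targets=[-0.3,1.2,0,0,0,0.5,0.1,-0.6,2.3,0,0,0,1.0,0.1,-0.7,3.0,0,0,0,1.3,0.1,-0.8,3.4,0,0,0,1.3,0.1,-0.8,3.4,0,0,0,1.3,0.1])

```text
time: 9.95
ee_pos: [0.4444, 0.2597, 0.2073]
tcp_rot: [180.0, -0.2, 35.7]
wrist_force: [0.5, -0.5, -0.0]
opening: 0.0314
```

Run:
```python
from h import *
o=bot.get_obs();print(o['time'],o['q'].round(1),o['ee_pos'],o['tcp_rot'],o['opening'])
T=snap('top','t9.png');c=snap('wrist','w9.png')
a=T['img'][200:360,160:360,::-1];cv2.imwrite('pics/t9c.png',cv2.resize(a,(750,600),interpolation=cv2.INTER_CUBIC))
```

```text
9.95 [ 30.3  -0.    5.1  95.   -0.  174.6] [0.44435388 0.25968408 0.20734603] [ 1.79979494e+02 -1.75892245e-01  3.56694296e+01] 0.031413271325285985
```

View pics/w9.png

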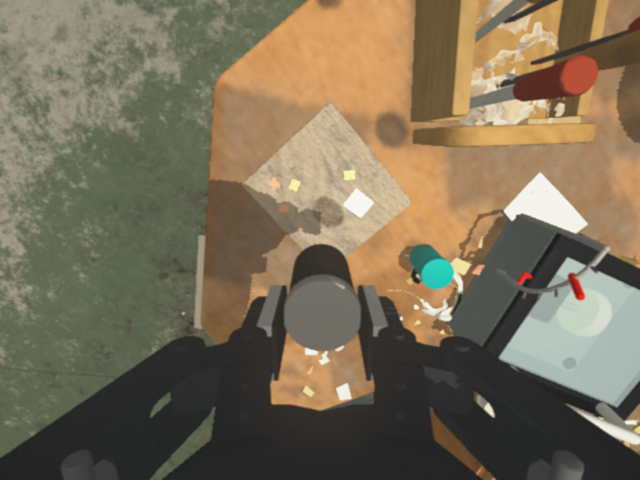

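View pics/t9c.png

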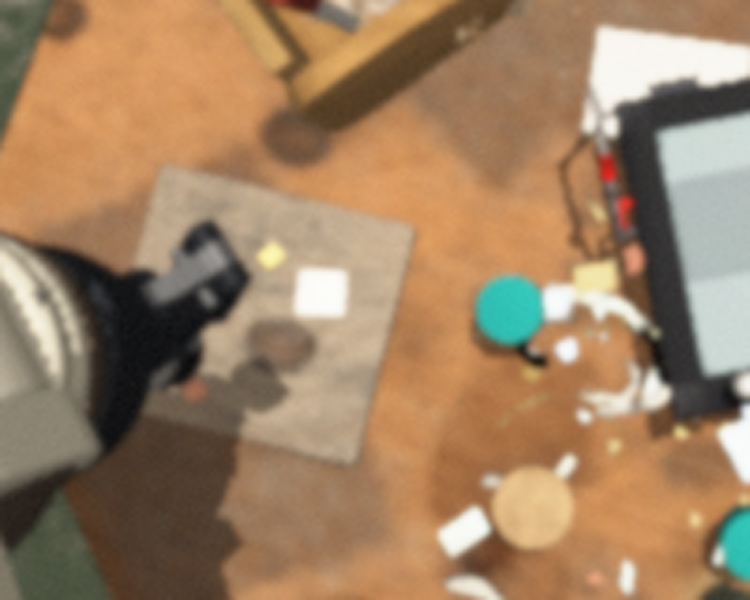

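Run:
```python
from h import *
W=cam('wrist')
P=[atz(W,u,v,.009) for u,v in [(333,103),(410,202),(245,181)]];print(np.round(P,4),(P[1]+P[2])/2)
```

```text
[[0.5353 0.3087 0.009 ]
 [0.5031 0.1832 0.009 ]
 [0.4194 0.3389 0.009 ]] [0.4612141  0.26105688 0.009     ]
```

>>> apply_moves(targets=[0.15,0,-0.8,0,0,0,0.1,0.3,0,-2.2,0,0,0,0.1,0.4,0,-3.6,0,0,0,0.1,0.4,0,-4.8,0,0,0,0.1,0.4,0,-5.5,0,0,0,0.1])

```text
time: 10.6
ee_pos: [0.4561, 0.2569, 0.0406]
tcp_rot: [180.0, -0.1, 35.5]
wrist_force: [0.2, 0.2, 0.2]
opening: 0.0317
```

>>> apply_moves(targets=[0,0,-0.2,0,0,0,0.1,0,0,-0.4,0,0,0,0.1,0,0,-0.5,0,0,0,0.1,0,0,-0.55,0,0,0,0.1])

```text
time: 11.0
ee_pos: [0.4577, 0.2591, 0.0283]
tcp_rot: [180.0, -0.4, 35.6]
wrist_force: [0.3, 0.0, -0.4]
opening: 0.0315
```

>>> apply_moves(targets=[0,0,-0.05,0,0,0,0.1,0,0,-0.1,0,0,0,0.1,0,0,-0.12,0,0,0,0.1,0,0,-0.12,0,0,0,0.1])

```text
time: 11.4
ee_pos: [0.457, 0.2591, 0.0238]
tcp_rot: [180.0, -0.3, 35.6]
wrist_force: [-0.6, 0.1, -0.4]
opening: 0.0314
```

>>> apply_moves(targets=[0,0,-0.03,0,0,0,0.1,0,0,-0.06,0,0,0,0.1,0,0,-0.09,0,0,0,0.1,0,0,-0.09,0,0,0,0.1])

```text
time: 11.8
ee_pos: [0.4578, 0.2597, 0.0229]
tcp_rot: [180.0, -0.5, 35.6]
wrist_force: [-3.0, -0.2, 12.1]
opening: 0.0313
```

>>> apply_moves(targets=[0,0,0.04,0,0,0,0.1,0,0,0.04,0,0,0,0.45,0,0,0.04,0,0,0,0.6,0,0,0.04,0,0,0,0.8,0,0,0.04,0,0,0,1])

```text
time: 12.3
ee_pos: [0.4569, 0.2589, 0.022]
tcp_rot: [180.0, -0.3, 35.6]
wrist_force: [-0.1, 0.5, -1.2]
opening: 0.0781
```

>>> apply_moves(targets=[0,0,0,0,0,0,1,0,0,0,0,0,0,1])

```text
time: 12.5
ee_pos: [0.4569, 0.259, 0.0221]
tcp_rot: [180.0, -0.3, 35.6]
wrist_force: [0.3, -0.0, 0.1]
opening: 0.0856
```

Run:
```python
from h import *
c=snap('wrist','w10.png');S=snap('scene','s10.png')
a=S['img'][280:430,260:440,::-1];cv2.imwrite('pics/s10c.png',cv2.resize(a,(720,600),interpolation=cv2.INTER_CUBIC))
```

```text
(no output)
```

View pics/w10.png

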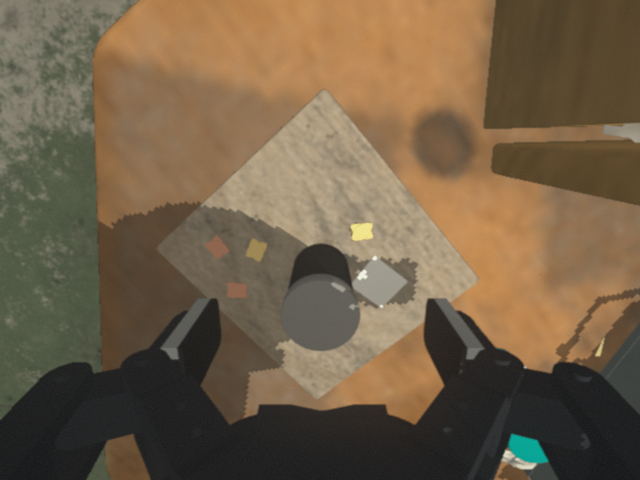

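View pics/s10c.png

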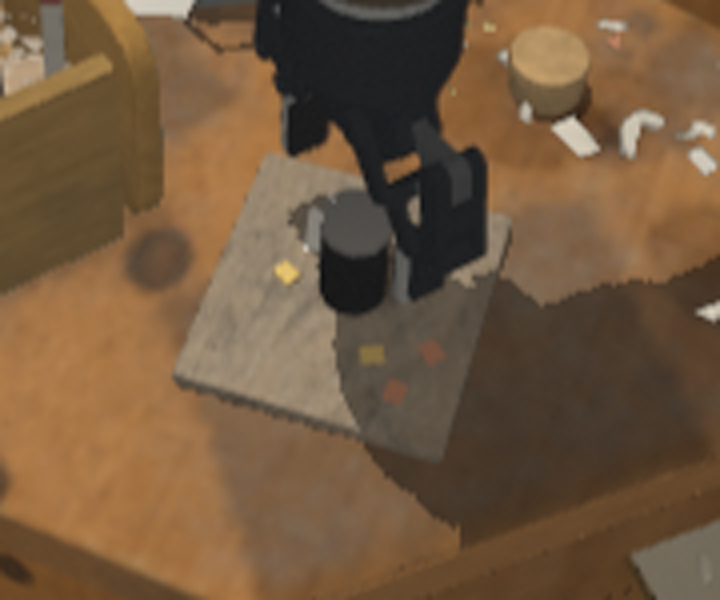

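>>> apply_moves(targets=[0,0,0.6,0,0,0,1,0,0,1.8,0,0,0,1,0,0,3.3,0,0,0.6,1,0,0,4.9,0,0,1.8,1,0,0,6.4,0,0,3.0,1])

```text
time: 13.1
ee_pos: [0.4568, 0.2589, 0.2164]
tcp_rot: [180.0, -0.3, 53.9]
wrist_force: [0.3, 0.6, -0.5]
opening: 0.0853
```

>>> apply_moves(targets=[0,-1.4,0,0,0,1.3,1,0,-2.9,0,0,0,2.6,1,0,-4.4,0,0,0,3.9,1,0,-5.9,0,0,0,5.2,1,0,-7.4,0,0,0,6.5,1])

```text
time: 13.6
ee_pos: [0.4569, 0.041, 0.2144]
tcp_rot: [179.9, -0.3, 92.0]
wrist_force: [1.0, 0.4, 0.1]
opening: 0.0856
```

Run:
```python
from h import *
o=bot.get_obs();print(o['time'],o['q'].round(1),o['ee_pos'],o['tcp_rot'],o['opening'])
```

```text
13.6 [ 4.9 -7.3 -1.  96.2  0.3 93. ] [0.4569306  0.04100625 0.21438707] [179.93781861  -0.29398729  91.97096955] 0.08564999945485414
```

>>> apply_moves(targets=[-0.3,-1.3,0,0,0,0.7,1,-0.5,-2.4,0,0,0,1.5,1,-0.5,-2.4,0,0,0,1.5,1])

```text
time: 13.9
ee_pos: [0.4416, -0.0324, 0.2145]
tcp_rot: [180.0, -0.2, 100.6]
wrist_force: [0.2, -0.0, 0.5]
opening: 0.0857
```

Run:
```python
from h import *
o=bot.get_obs();print(o['time'],o['q'].round(1),o['ee_pos'],o['tcp_rot'],o['opening'])
c=snap('wrist','w11.png');print(c['origin'])
snap('top','t11.png');snap('scene','s11.png')
```

```text
13.9 [-4.4 -9.4 -2.8 96.6  0.2 75. ] [ 0.44162011 -0.03236083  0.21448253] [179.953416    -0.24535234 100.59743014] 0.08570783853380186
[0.42774782 0.03813827 0.38367119]
```

View pics/w11.png

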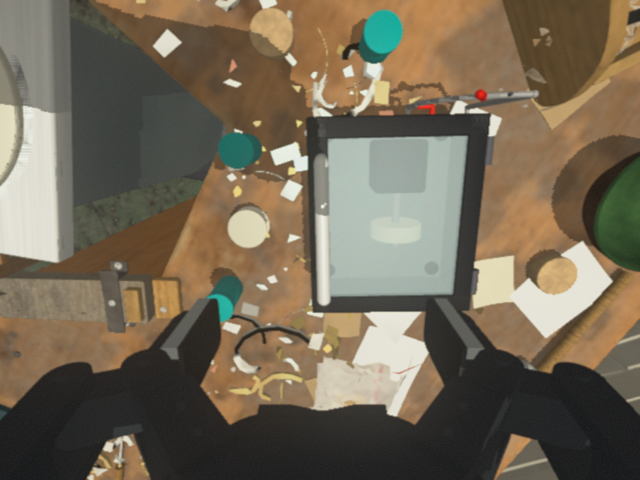

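View pics/s11.png

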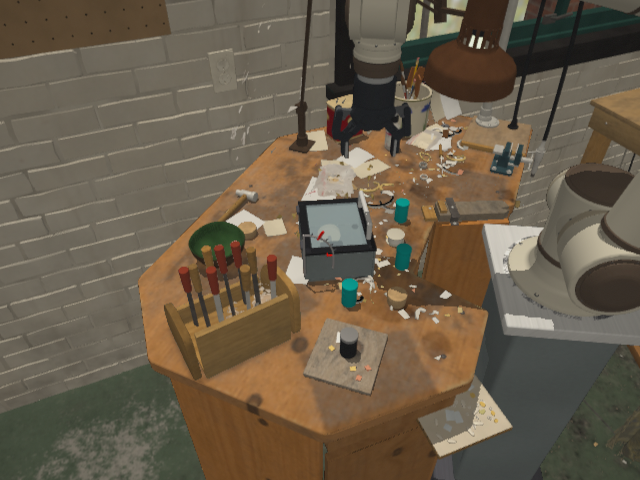

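Run:
```python
from h import *
W=cam('wrist')
a=W['img'][90:330,290:510,::-1];cv2.imwrite('pics/w11c.png',cv2.resize(a,(550,600),interpolation=cv2.INTER_CUBIC))
```

```text
(no output)
```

View pics/w11c.png

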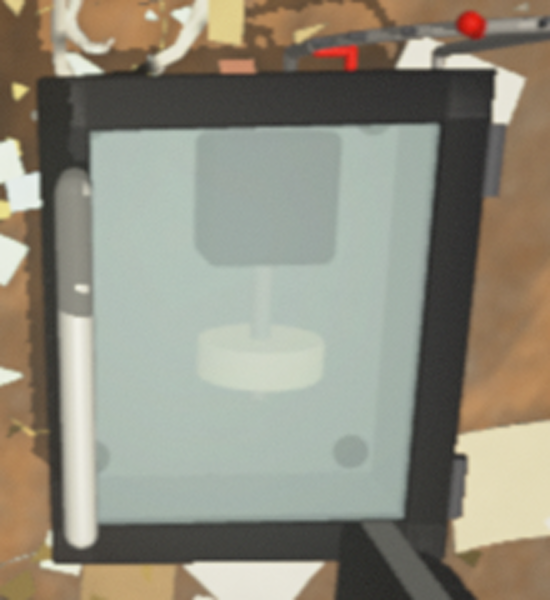

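Run:
```python
from h import *
from scipy.optimize import least_squares
W=cam('wrist');c=lambda u,v:(290+u/2.5,90+v/2.5)
e=[atz(W,*c(73,171),.121),atz(W,*c(81,547),.121)];d=e[0]-e[1]
print('bar',np.round(e,4),'mid',(e[0]+e[1])/2,'len',np.hypot(*d[:2]),'yaw',np.degrees(np.arctan2(-d[0],d[1])))
L=[(-.076,.09),(.076,.09),(.076,-.09),(-.076,-.09)];px=[c(38,78),c(494,70),c(445,560),c(55,562)]
print('corners',[atz(W,*p,.083).round(4) for p in px])
def f(x):
    R=Ro.from_euler('z',x[2]).as_matrix();r=[]
    for (a,b),u in zip(L,px): r+=list(proj(W,R@[a,b,0]+[x[0],x[1],.083])-u)
    return r
o=least_squares(f,[.5,-.02,.2]);x=o.x;print(x[:2],np.degrees(x[2]),np.round(o.fun,1))
R=Ro.from_euler('z',x[2]).as_matrix()
for l in [(.075,0,.079),(-.065,0,.121)]: print((R@l+[x[0],x[1],0]).round(4))
```

```text
bar [[ 0.4297  0.0256  0.121 ]
 [ 0.4546 -0.0946  0.121 ]] mid [ 0.44213015 -0.03449724  0.121     ] len 0.12284224318398444 yaw 11.693620427103559
corners [array([0.4132, 0.0505, 0.083 ]), array([0.5593, 0.0803, 0.083 ]), array([ 0.5971, -0.0942,  0.083 ]), array([ 0.4497, -0.1225,  0.083 ])]
[ 0.50480387 -0.02193768] 11.742554545238846 [-1.3 -0.5  2.4 -1.3  0.3  0.5 -1.5  2.6]
[ 0.5782 -0.0067  0.079 ]
[ 0.4412 -0.0352  0.121 ]
```

Run:
```python
from h import *
W=cam('wrist');S=cam('scene');c=lambda u,v:(290+u/2.5,90+v/2.5)
a=S['img'][180:290,280:400,::-1];cv2.imwrite('pics/s11c.png',cv2.resize(a,(655,600),interpolation=cv2.INTER_CUBIC))
for z in (.121,.13,.15):
  for p in ([.4297,.0256,z],[.4546,-.0946,z]): print(z,(proj(S,p)-[280,180])*5.4545)
for p in ((.43,.019,.121),(.4523,-.089,.121)): print(p,(proj(S,p)-[280,180])*5.4545,(proj(W,p)-[290,90])*2.5)
```

```text
0.121 [488.14474738 250.94915727]
0.121 [435.43902254  59.42734236]
0.13 [489.763828   232.57388974]
0.13 [436.64067191  41.54541445]
0.15 [493.43061963 190.95874326]
0.15 [439.35780701   1.1113117 ]
(0.43, 0.019, 0.121) [487.83209325 239.73160368] [ 69.96550516 194.50580338]
(0.4523, -0.089, 0.121) [440.49075104  67.8165339 ] [ 77.08232704 531.46814027]
```

View pics/s11c.png

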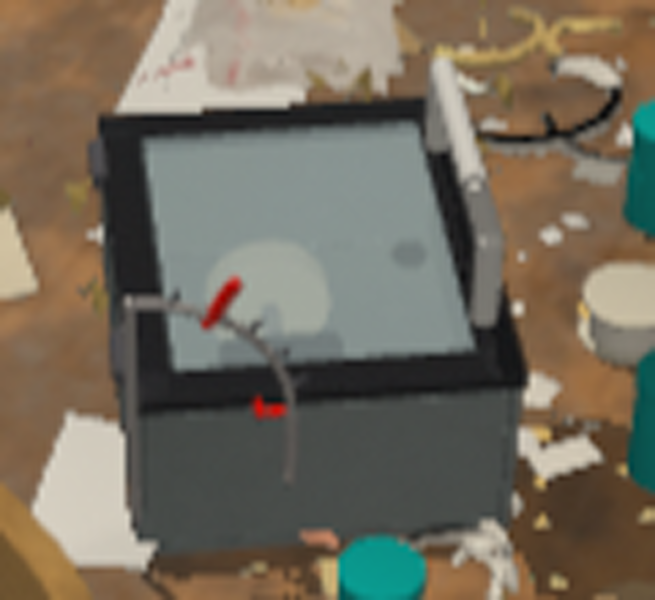

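>>> apply_moves(targets=[0,-0.05,-1.0,0,0,0.1,1,0.02,-0.05,-2.3,0,0,0.15,1,0.02,-0.05,-3.3,0,0,0.15,1,0.02,-0.05,-3.7,0,0,0.15,1,0.02,-0.05,-3.7,0,0,0.15,1])

```text
time: 14.75
ee_pos: [0.4421, -0.0303, 0.1021]
tcp_rot: [-179.9, -0.3, 101.6]
wrist_force: [0.4, -0.3, 0.9]
opening: 0.0853
```

>>> apply_moves(targets=[0,0,0,0,0,0,0.6,0,0,0,0,0,0,0.4,0,0,0,0,0,0,0.2,0,0,0,0,0,0,0,0,0,0,0,0,0,0], newtons=30)

```text
time: 15.25
ee_pos: [0.443, -0.0309, 0.1036]
tcp_rot: [179.9, -0.3, 101.5]
wrist_force: [1.2, 0.4, 0.5]
opening: 0.0121
```

>>> apply_moves(targets=[0,0,0,0,0,0,0,0,0,0,0,0,0,0,0,0,0,0,0,0,0])

```text
time: 15.55
ee_pos: [0.4428, -0.0309, 0.1032]
tcp_rot: [180.0, -0.3, 101.5]
wrist_force: [-0.5, -0.2, -0.9]
opening: 0.0002
```

Run:
```python
from h import *
o=bot.get_obs();print(o['time'],o['q'].round(1),o['ee_pos'],o['tcp_rot'],o['opening'],o['torque'])
c=snap('wrist','w12.png');print(c['origin'])
```

```text
15.55 [ -4.2 -10.4 -16.   84.4   0.3  74.3] [ 0.44281323 -0.03087834  0.10319292] [179.97194621  -0.29630135 101.54552598] 0.00018030343828608672 [-0.00401856 -0.02349922 -0.02062543]
[0.42786775 0.03923814 0.27243811]
```

View pics/w12.png

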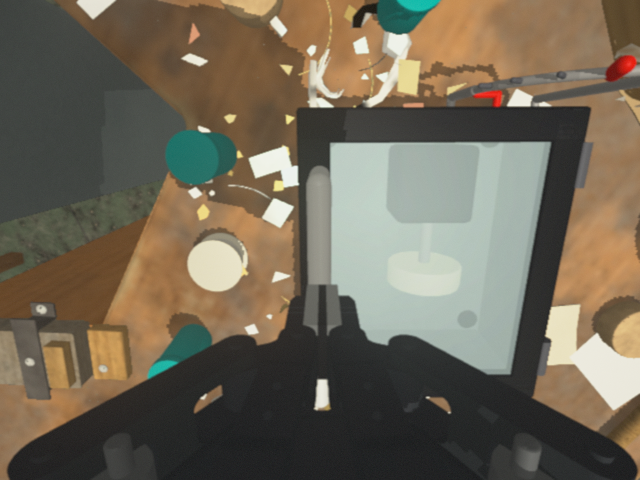

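Run:
```python
from h import *
S=cam('scene');T=cam('top')
a=S['img'][150:290,270:420,::-1];cv2.imwrite('pics/s12c.png',cv2.resize(a,(643,600),interpolation=cv2.INTER_CUBIC))
W=cam('wrist');a=W['img'][150:420,220:420,::-1];cv2.imwrite('pics/w12c.png',cv2.resize(a,(444,600),interpolation=cv2.INTER_CUBIC))
```

```text
(no output)
```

View pics/s12c.png

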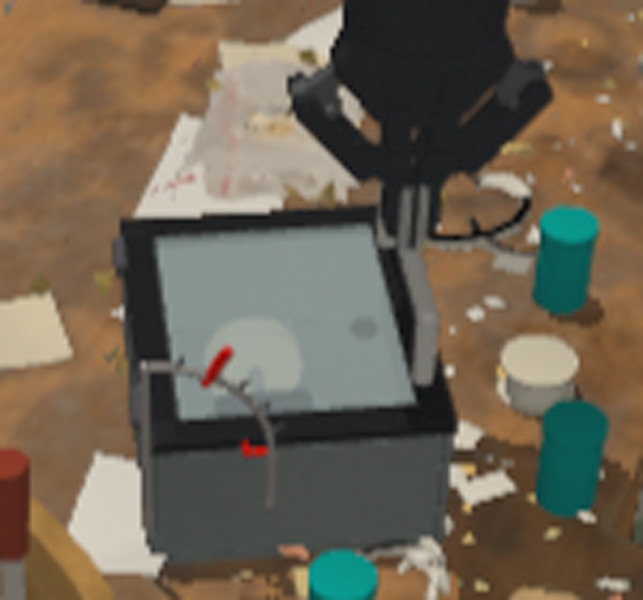

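View pics/w12c.png

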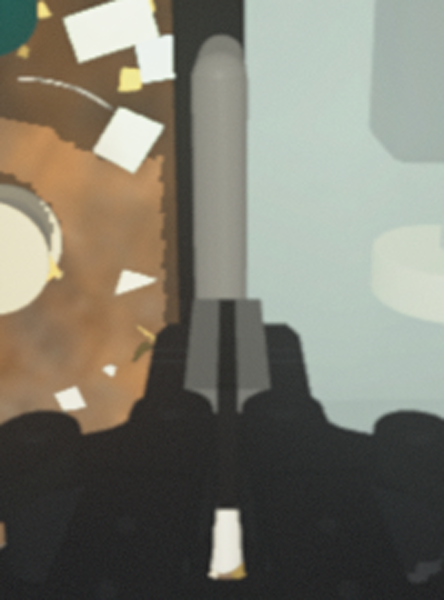

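Run:
```python
from h import *
W=cam('wrist');print(np.round(W['intrinsics'],1).tolist())
o=bot.get_obs();P=o['ee_pos'];print(o['opening'],proj(W,P),proj(W,P+[0,0,.019]))
for z in (.07,.083,.095,.103,.121):
  e=[atz(W,319,166,z),atz(W,319,280,z)]
  b=[(194,180),(247,180)];q=[atz(W,220+u/2.22,150+v/2.22,z) for u,v in b]
  print(z,np.round(e,4).tolist(),'width',np.linalg.norm(q[0]-q[1]))
S=cam('scene')
for z in (.083,.1,.11,.121): print(z,(proj(S,P*[1,1,0]+[0,0,z])-[270,150])*4.286)
```

```text
[[347.8, 0.0, 321.9], [0.0, 347.8, 238.6], [0.0, 0.0, 1.0]]
0.0005315323886014564 [323.01393357 278.3833469 ] [323.15903609 294.16717817]
0.07 [[0.4296, 0.0228, 0.07], [0.4435, -0.0462, 0.07]] width 0.014395089987108629
0.083 [[0.4295, 0.0239, 0.083], [0.4425, -0.0407, 0.083]] width 0.013470641097430399
0.095 [[0.4294, 0.0249, 0.095], [0.4416, -0.0357, 0.095]] width 0.012617303660804354
0.103 [[0.4293, 0.0255, 0.103], [0.441, -0.0323, 0.103]] width 0.012048412036386989
0.121 [[0.4292, 0.027, 0.121], [0.4396, -0.0247, 0.121]] width 0.010768405881447892
0.083 [398.76095532 310.16448938]
0.1 [400.73517427 284.32325412]
0.11 [401.91582039 268.86936835]
0.121 [403.23146881 251.64839079]
```

>>> apply_moves(targets=[0,0,0,0,0,0,0.3,0,0,0,0,0,0,0.3,0,0,0,0,0,0,0.3,0,0,0,0,0,0,0.3])

```text
time: 16.25
ee_pos: [0.4429, -0.0309, 0.1032]
tcp_rot: [180.0, -0.3, 101.6]
wrist_force: [0.5, 0.3, 0.6]
opening: 0.0252
```

Run:
```python
from h import *
S=cam('scene');o=bot.get_obs();print(o['opening'],o['ee_pos'],o['wrist_force'])
a=S['img'][150:290,270:420,::-1];cv2.imwrite('pics/s13c.png',cv2.resize(a,(643,600),interpolation=cv2.INTER_CUBIC))
W=cam('wrist');a=W['img'][150:420,220:420,::-1];cv2.imwrite('pics/w13c.png',cv2.resize(a,(444,600),interpolation=cv2.INTER_CUBIC))
```

```text
0.025630526927965917 [ 0.44285711 -0.03088463  0.10322576] [-0.14362024  0.30428701  0.30443342]
```

View pics/s13c.png

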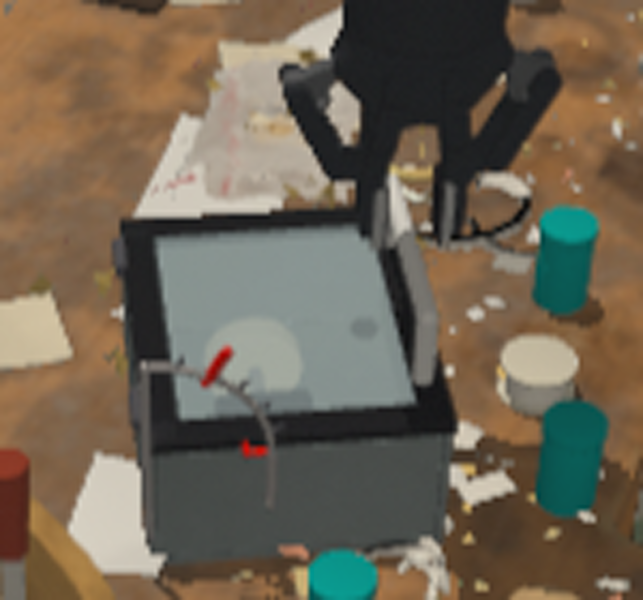

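View pics/w13c.png

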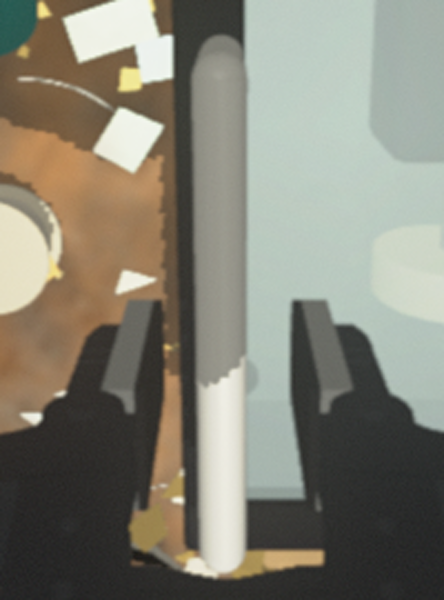

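>>> apply_moves(targets=[0,0,-0.15,0,0,0,0.4,0,0,-0.3,0,0,0,0.4,0,0,-0.45,0,0,0,0.4,0,0,-0.5,0,0,0,0.4])

```text
time: 16.75
ee_pos: [0.4425, -0.0308, 0.0874]
tcp_rot: [-180.0, -0.3, 101.5]
wrist_force: [-0.1, 0.4, -0.3]
opening: 0.0344
```

Run:
```python
from h import *
S=cam('scene');o=bot.get_obs();print(o['opening'],o['ee_pos'],o['wrist_force'])
a=S['img'][150:290,270:420,::-1];cv2.imwrite('pics/s14c.png',cv2.resize(a,(643,600),interpolation=cv2.INTER_CUBIC))
W=cam('wrist');a=W['img'][150:420,220:420,::-1];cv2.imwrite('pics/w14c.png',cv2.resize(a,(444,600),interpolation=cv2.INTER_CUBIC))
```

```text
0.034475235869176765 [ 0.44249802 -0.03083204  0.08745017] [ 0.43908255 -0.62703228 -0.16577848]
```

View pics/s14c.png

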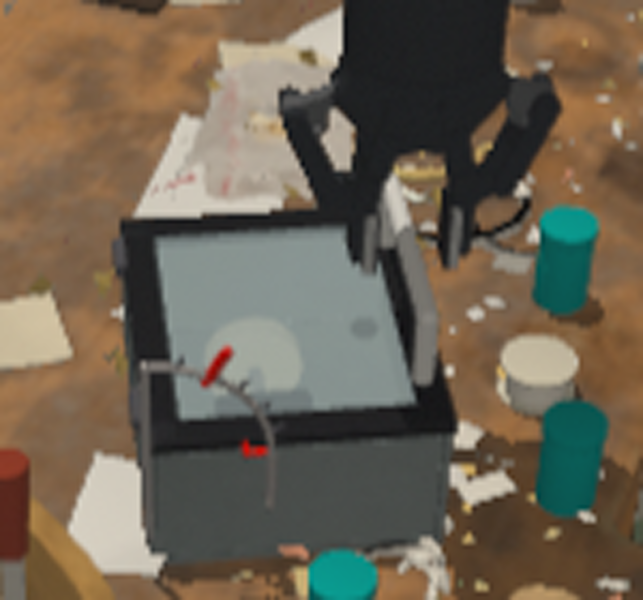

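View pics/w14c.png

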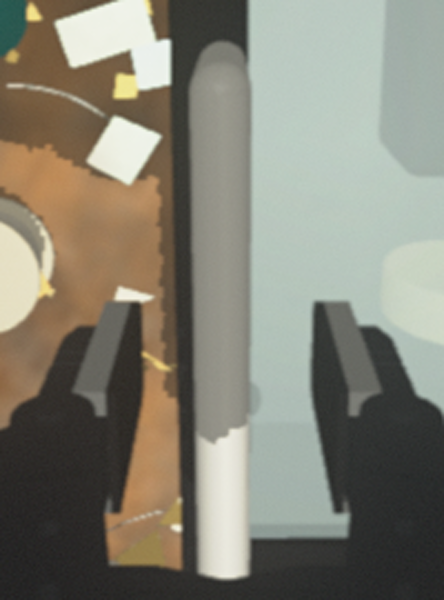

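>>> apply_moves(targets=[0,0,0,0,0,0,0.25,0,0,0,0,0,0,0.15,0,0,0,0,0,0,0.08,0,0,0,0,0,0,0.02,0,0,0,0,0,0,0.02], newtons=30)

```text
time: 17.35
ee_pos: [0.4415, -0.0312, 0.0882]
tcp_rot: [-179.9, -0.3, 101.5]
wrist_force: [-7.0, -1.3, 3.1]
opening: 0.0099
```

>>> apply_moves(targets=[0,0,0,0,0,0,0.02,0,0,0,0,0,0,0.02])

```text
time: 17.55
ee_pos: [0.4415, -0.0312, 0.0882]
tcp_rot: [-179.9, -0.3, 101.5]
wrist_force: [-8.9, -1.7, 4.2]
opening: 0.0092
```

Run:
```python
from h import *
S=cam('scene');o=bot.get_obs();print(o['opening'],o['ee_pos'],o['wrist_force'])
a=S['img'][150:290,270:420,::-1];a=cv2.resize(a,(643,600),interpolation=cv2.INTER_CUBIC)
W=cam('wrist');b=W['img'][150:420,220:420,::-1];cv2.imwrite('pics/w15c.png',cv2.resize(b,(444,600),interpolation=cv2.INTER_CUBIC))
```

```text
0.00991533017841795 [ 0.44151766 -0.03114993  0.08824194] [-7.58951611 -2.43100386  3.31452027]
```

View pics/w15c.png

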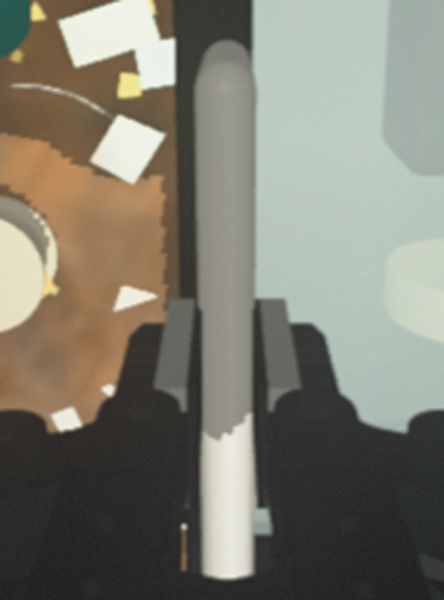

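Run:
```python
from h import *
W=cam('wrist')
for z in (.07,.08,.088,.095,.1,.107,.115,.121,.13): print(z,proj(W,[.4415+.002,-.0203,z]).round(1),proj(W,[.442,-.031,z]).round(1))
S=cam('scene');
a=S['img'][150:290,270:420,::-1];a=cv2.resize(a,(643,600),interpolation=cv2.INTER_CUBIC);cv2.imwrite('pics/s15c.png',a)
```

```text
0.07 [330.2 249. ] [323.9 265.8]
0.08 [330.6 254.8] [323.9 272.4]
0.088 [331.  259.9] [324.  278.1]
0.095 [331.3 264.7] [324.  283.5]
0.1 [331.5 268.3] [324.1 287.7]
0.107 [331.9 273.8] [324.1 293.8]
0.115 [332.4 280.7] [324.2 301.6]
0.121 [332.8 286.3] [324.3 307.9]
0.13 [333.4 295.6] [324.4 318.3]
```

View pics/s15c.png

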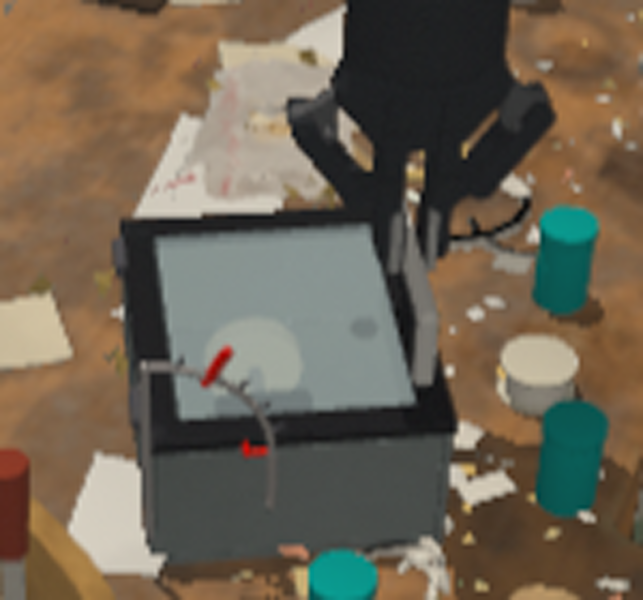

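>>> apply_moves(targets=[0,0,0,0,0,0,0.3,0,0,0,0,0,0,0.3,-0.04,0,-0.1,0,0,0,0.3,-0.04,0,-0.25,0,0,0,0.3,-0.04,0,-0.4,0,0,0,0.3])

```text
time: 18.25
ee_pos: [0.4416, -0.0309, 0.0757]
tcp_rot: [180.0, -0.3, 101.5]
wrist_force: [0.3, 0.2, 0.0]
opening: 0.0258
```

>>> apply_moves(targets=[0,0,0,0,0,0,0.2,0,0,0,0,0,0,0.1,0,0,0,0,0,0,0.05,0,0,0,0,0,0,0.02,0,0,0,0,0,0,0.02])

```text
time: 18.75
ee_pos: [0.4416, -0.0308, 0.0761]
tcp_rot: [180.0, -0.3, 101.6]
wrist_force: [0.3, 0.7, -3.1]
opening: 0.0096
```

>>> apply_moves(targets=[0,0,0,0,0,0,0.02,0,0,0,0,0,0,0.02])

```text
time: 18.95
ee_pos: [0.4416, -0.0308, 0.0762]
tcp_rot: [180.0, -0.3, 101.5]
wrist_force: [-0.1, 0.9, -2.2]
opening: 0.0101
```

Run:
```python
from h import *
o=bot.get_obs();print(o['opening'],o['ee_pos'],o['wrist_force'],o['tcp_rot'],o['q'].round(1))
W=cam('wrist');b=W['img'][150:420,220:420,::-1];cv2.imwrite('pics/w16c.png',cv2.resize(b,(444,600),interpolation=cv2.INTER_CUBIC))
```

```text
0.010143415808228513 [ 0.44159477 -0.0308066   0.07615342] [-0.09807298  0.90743036 -2.22114812] [179.97466952  -0.3037206  101.54938833] [ -4.2 -10.3 -18.9  81.4   0.3  74.2]
```

View pics/w16c.png

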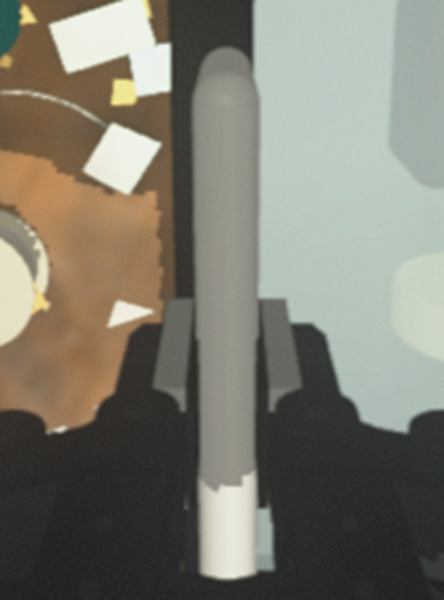

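Run:
```python
import numpy as np
th=np.radians(np.arange(0,63,3));dx=.14-.14*np.cos(th)+.042*np.sin(th);dz=.14*np.sin(th)+.042*np.cos(th)-.042
A=np.c_[dx*np.cos(np.radians(11.6)),dx*np.sin(np.radians(11.6)),dz]/.03
for k in range(0,20,5): print((A[k+1:k+6]-A[k]).round(2).tolist())
```

```text
[[0.08, 0.02, 0.24], [0.17, 0.03, 0.48], [0.27, 0.06, 0.71], [0.39, 0.08, 0.94], [0.51, 0.1, 1.16]]
[[0.14, 0.03, 0.21], [0.28, 0.06, 0.42], [0.44, 0.09, 0.62], [0.61, 0.13, 0.81], [0.79, 0.16, 0.99]]
[[0.19, 0.04, 0.17], [0.38, 0.08, 0.33], [0.58, 0.12, 0.48], [0.79, 0.16, 0.62], [1.01, 0.21, 0.74]]
[[0.22, 0.05, 0.12], [0.45, 0.09, 0.22], [0.69, 0.14, 0.31], [0.92, 0.19, 0.39], [1.16, 0.24, 0.45]]
```

>>> apply_moves(targets=[0.08,0.02,0.24,0,0,0,0.02,0.17,0.03,0.48,0,0,0,0.02,0.27,0.06,0.71,0,0,0,0.02,0.39,0.08,0.94,0,0,0,0.02,0.51,0.1,1.16,0,0,0,0.02], newtons=25)

```text
time: 19.5
ee_pos: [0.4566, -0.0277, 0.1117]
tcp_rot: [-180.0, -0.3, 101.6]
wrist_force: [-4.7, 2.4, -2.8]
opening: 0.0097
```

Run:
```python
from h import *
S=cam('scene');o=bot.get_obs();print(o['time'],o['opening'],o['ee_pos'],o['wrist_force'],o['torque'])
a=S['img'][150:290,270:420,::-1];cv2.imwrite('pics/s17c.png',cv2.resize(a,(643,600),interpolation=cv2.INTER_CUBIC))
```

```text
19.55 0.01002693983408206 [ 0.4573058  -0.02758395  0.11275559] [-7.43319845  0.95878681  0.97769932] [0.31004262 1.58076308 0.04466914]
```

View pics/s17c.png

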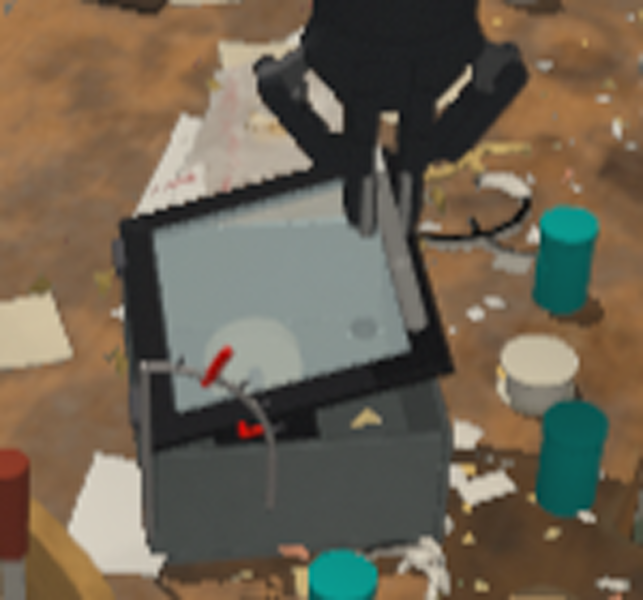

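>>> apply_moves(targets=[0.13,0.03,0.21,0,0,0,0.02,0.27,0.06,0.42,0,0,0,0.02,0.43,0.09,0.62,0,0,0,0.02,0.6,0.13,0.81,0,0,0,0.02,0.78,0.16,0.99,0,0,0,0.02])

```text
time: 20.05
ee_pos: [0.4794, -0.023, 0.1418]
tcp_rot: [-179.9, -0.3, 101.5]
wrist_force: [-10.9, 1.0, 5.7]
opening: 0.0097
```

>>> apply_moves(targets=[0.19,0.04,0.17,0,0,0,0.02,0.38,0.08,0.33,0,0,0,0.02,0.58,0.12,0.48,0,0,0,0.02,0.79,0.16,0.62,0,0,0,0.02,1.01,0.21,0.74,0,0,0,0.02])

```text
time: 20.55
ee_pos: [0.5101, -0.0167, 0.1652]
tcp_rot: [180.0, -0.3, 101.5]
wrist_force: [-6.3, 0.0, 4.6]
opening: 0.01
```

Run:
```python
from h import *
S=cam('scene');o=bot.get_obs();print(o['time'],o['opening'],o['ee_pos'],o['wrist_force'],o['torque'])
a=S['img'][150:290,270:420,::-1];cv2.imwrite('pics/s18c.png',cv2.resize(a,(643,600),interpolation=cv2.INTER_CUBIC))
snap('wrist','w18.png')
```

```text
20.6 0.010213495537845547 [ 0.51120624 -0.01651459  0.16565239] [-11.74822222   1.38545591  11.06530932] [0.12231912 2.36552409 0.04910487]
```

View pics/s18c.png

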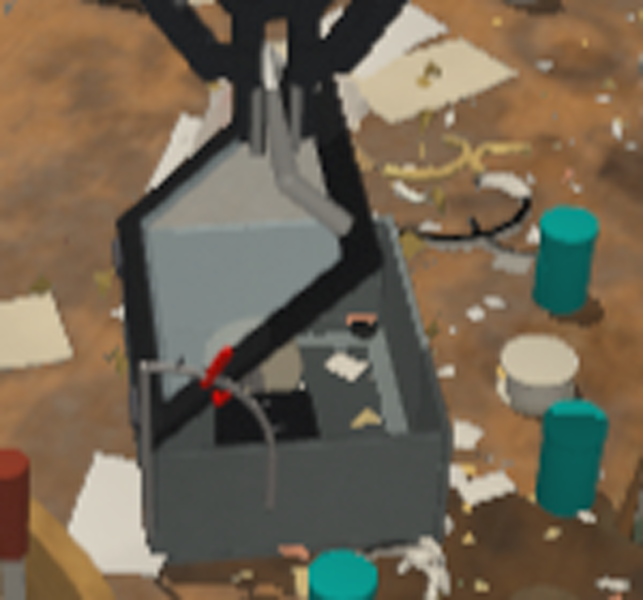

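View pics/w18.png

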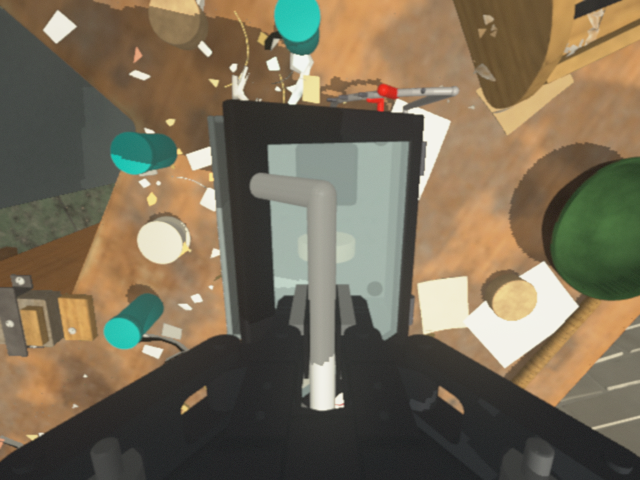

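>>> apply_moves(targets=[0.22,0.05,0.11,0,0,0,0.02,0.45,0.09,0.21,0,0,0,0.02,0.68,0.14,0.29,0,0,0,0.02,0.9,0.18,0.36,0,0,0,0.02,1.1,0.22,0.41,0,0,0,0.02])

```text
time: 21.15
ee_pos: [0.5439, -0.0097, 0.1775]
tcp_rot: [179.9, -0.3, 101.6]
wrist_force: [-7.6, 2.0, 1.0]
opening: 0.0099
```

>>> apply_moves(targets=[0,0,0,0,0,0,0.02,0,0,0,0,0,0,0.02,0,0,0,0,0,0,0.02])

```text
time: 21.45
ee_pos: [0.5439, -0.0097, 0.1773]
tcp_rot: [179.9, -0.3, 101.6]
wrist_force: [-7.1, 2.8, 6.3]
opening: 0.01
```

Run:
```python
from h import *
S=cam('scene');o=bot.get_obs();print(o['time'],o['opening'],o['ee_pos'],o['wrist_force'],o['torque'])
a=S['img'][150:290,270:420,::-1];cv2.imwrite('pics/s19c.png',cv2.resize(a,(643,600),interpolation=cv2.INTER_CUBIC))
a=S['img'][220:260,295:345,::-1];cv2.imwrite('pics/s19d.png',cv2.resize(a,(750,600),interpolation=cv2.INTER_CUBIC))
W=snap('wrist','w19.png')
```

```text
21.5 0.010041590718100792 [ 0.5438824  -0.00973551  0.17728134] [-7.09995169  2.62888712  7.82216562] [0.47105001 1.3376017  0.09124919]
```

View pics/s19c.png

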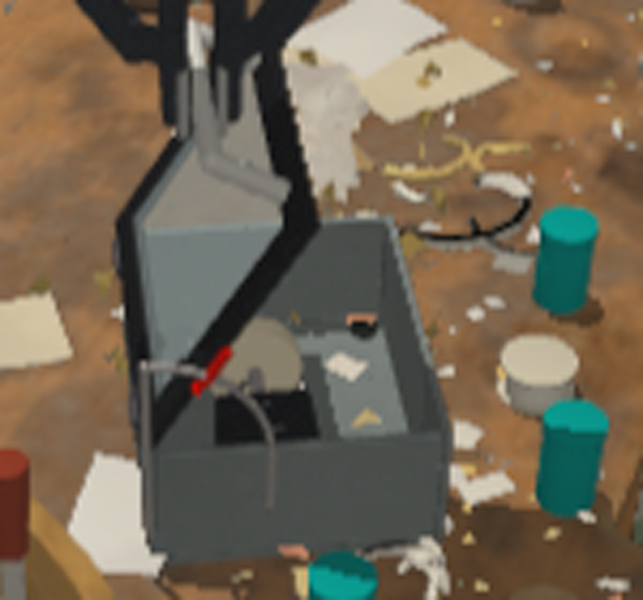

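View pics/s19d.png

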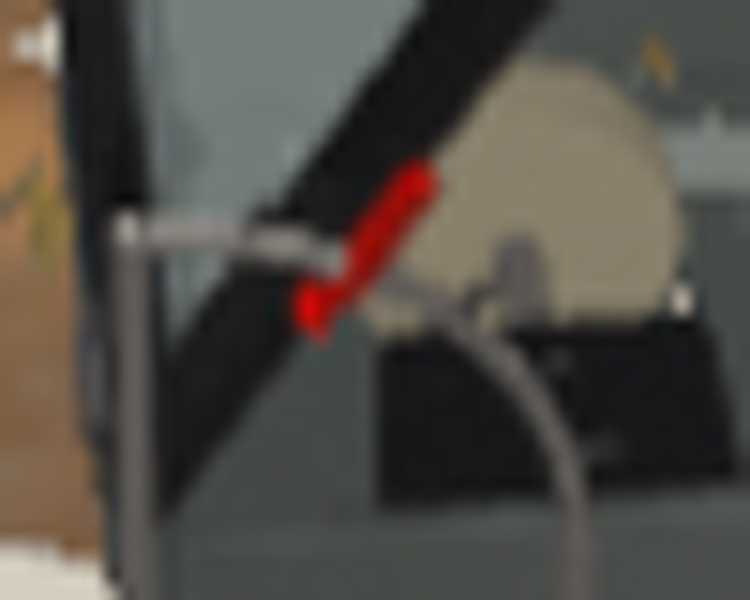

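View pics/w19.png

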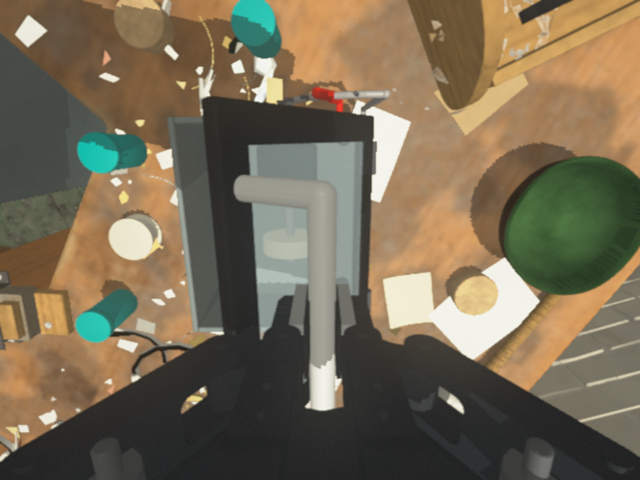

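```bash
cat > ov.py <<'E'
from h import *
import sys
bx=np.array([.5045,-.0217]);R=Ro.from_euler('z',11.6,degrees=True).as_matrix()
def bp(x,y,z): return R@[x,y,0]+[bx[0],bx[1],z]
def lid(th,x,y,h): # x forward dist from hinge (neg), h above hinge
    t=np.radians(th);X=x*np.cos(t)+h*np.sin(t);Z=-x*np.sin(t)+h*np.cos(t);return bp(.075+X,y,.079+Z)
for n,(x0,y0,x1,y1) in dict(scene=(295,145,355,265),wrist=(160,80,400,360)).items():
    c=cam(n);k=600/(y1-y0);im=cv2.resize(c['img'][y0:y1,x0:x1,::-1],None,fx=k,fy=k,interpolation=cv2.INTER_CUBIC)
    P=lambda p:tuple(int(v) for v in ((proj(c,p)-[x0,y0])*k))
    im2=im.copy()
    for th,col in ((57,(255,0,0)),(60,(0,255,255)),(63,(0,255,0))):
        for y in (.09,-.09):
            for h in (.004,-.004): cv2.line(im2,P(lid(th,0,y,h)),P(lid(th,-.151,y,h)),col,1)
        cv2.line(im2,P(lid(th,-.151,-.09,.004)),P(lid(th,-.151,.09,.004)),col,1)
        cv2.line(im2,P(lid(th,-.14,-.055,.042)),P(lid(th,-.14,.055,.042)),col,1)
    cv2.circle(im2,P(bp(.045,.098,.131)),4,(255,0,255),1)
    q=[P(bp(.075-.06*np.cos(a),.098,.079+.06*np.sin(a))) for a in np.linspace(0,np.pi/2,20)]
    for a,b in zip(q,q[1:]): cv2.line(im2,a,b,(255,0,255),1)
    for p in [(-.075,.09),(.075,.09),(.075,-.09),(-.075,-.09)]: cv2.circle(im2,P(bp(*p,.075)),4,(255,255,0),1)
    cv2.imwrite(f'pics/{sys.argv[1]}_{n}.png',np.hstack([im,im2])[:, :800] if im.shape[1]*2>800 and 0 else cv2.resize(np.hstack([im,im2]),None,fx=min(1,800/(2*im.shape[1])),fy=min(1,800/(2*im.shape[1]))))
E
python3 ov.py ov1
```

```text
(no output)
```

View pics/ov1_scene.png

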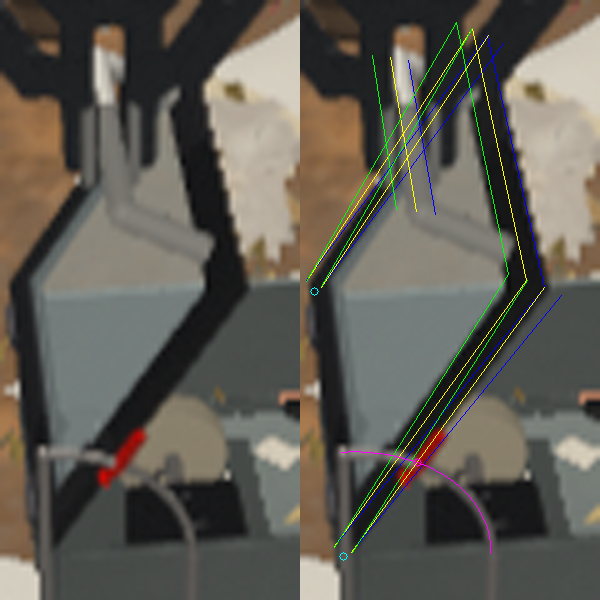

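View pics/ov1_wrist.png

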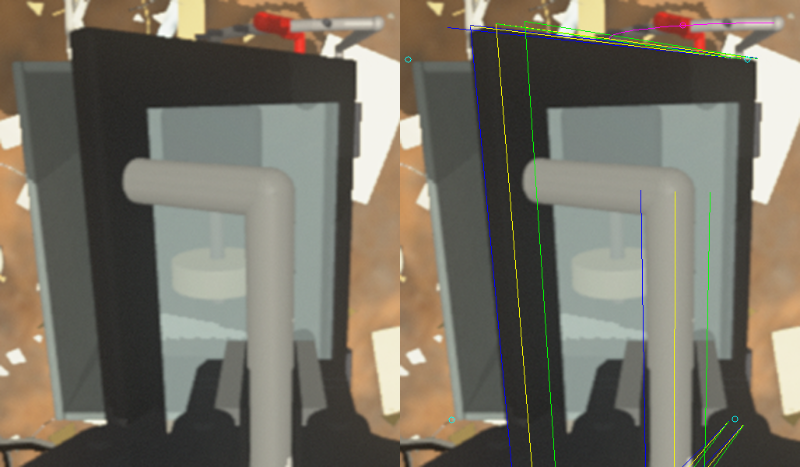

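Run:
```python
from h import *
exec(open('ov.py').read().split('for n,(x0')[0].replace('import sys',''))
S=cam('scene');W=cam('wrist')
# box-plane intersection: y_box = yy
yv=R@[0,1,0]
def onplane(c,u,v,yy):
    o,d=ray(c,u,v);k=(yy-(o-np.r_[bx,0])@yv)/(d@yv);p=o+d*k
    q=R.T@(p-np.r_[bx,0]);return q
tip=(280+288/5.4545,180+411/5.4545);cor=(280+258/5.4545,180+406/5.4545)
for yy in (.092,.096,.1):
    t=onplane(S,*tip,yy);c=onplane(S,*cor,yy)
    print(yy,'tip',t.round(4),'cor',c.round(4))
    for th in (56,58,60,62):
        o=[]
        for q in (t,c):
            p=lid(th,q[0]-.075,yy,q[2]-.079);o.append(((proj(S,p)-[295,220])*15).round(0).tolist())
        print(th,o)
m=[onplane(S,280+u/5.4545,180+v/5.4545,.098) for u,v in((238,280),(205,325))]
for q in m: print('mark',q.round(4),'r',np.hypot(q[0]-.075,q[2]-.079),'ang',np.degrees(np.arctan2(q[2]-.079,.075-q[0])))
```

```text
0.092 tip [0.015  0.092  0.0741] cor [0.0265 0.092  0.0778]
56 [[406.0, 258.0], [336.0, 304.0]]
58 [[394.0, 251.0], [325.0, 299.0]]
60 [[381.0, 245.0], [314.0, 295.0]]
62 [[368.0, 239.0], [304.0, 291.0]]
0.096 tip [0.0156 0.096  0.078 ] cor [0.0269 0.096  0.0816]
56 [[383.0, 270.0], [313.0, 316.0]]
58 [[370.0, 264.0], [302.0, 312.0]]
60 [[357.0, 259.0], [291.0, 308.0]]
62 [[344.0, 254.0], [279.0, 305.0]]
0.1 tip [0.0161 0.1    0.0818] cor [0.0274 0.1    0.0854]
56 [[360.0, 282.0], [290.0, 328.0]]
58 [[347.0, 277.0], [278.0, 325.0]]
60 [[333.0, 272.0], [267.0, 322.0]]
62 [[319.0, 268.0], [255.0, 319.0]]
mark [0.0351 0.098  0.1463] r 0.07822840889706209 ang 59.338765882607916
mark [0.047  0.098  0.1258] r 0.05449408694546819 ang 59.10121471585379
```

Run:
```python
from h import *
S=snap('scene','s20.png');T=snap('top','t20.png')
ims=[cv2.resize(cv2.imread(f'pics/{f}.png')[225:262,305:335],(390,481),interpolation=cv2.INTER_NEAREST) for f in ('s11','s20')]
cv2.imwrite('pics/z1.png',np.hstack(ims))
W=cam('wrist');cv2.imwrite('pics/z2.png',cv2.resize(W['img'][75:125,260:400,::-1],(800,286),interpolation=cv2.INTER_CUBIC))
for f in ('s11','s20'):
    a=cv2.imread(f'pics/{f}.png').astype(int);m=(a[...,2]>130)&(a[...,1]<70)&(a[...,0]<70);m[:225]=0;m[262:]=0
    ys,xs=np.nonzero(m[:,305:340]);print(f,sorted(zip((ys).tolist(),(xs+305).tolist())))
```

```text
s11 [(232, 321), (232, 322), (232, 323), (233, 321), (233, 322), (233, 323), (234, 320), (234, 321), (235, 319), (235, 320), (236, 319), (237, 318), (237, 319), (238, 318), (239, 317), (253, 327), (254, 327), (254, 328), (254, 329), (254, 330), (254, 331), (255, 327), (255, 328), (255, 329), (255, 330), (255, 331), (256, 327)]
s20 [(231, 322), (231, 323), (232, 321), (232, 322), (232, 323), (233, 321), (233, 322), (234, 320), (234, 321), (235, 319), (235, 320), (236, 318), (236, 319), (236, 320), (237, 318), (237, 319), (238, 318), (239, 315), (239, 316), (239, 317), (240, 315), (240, 316), (241, 315), (241, 316)]
```

View pics/z1.png

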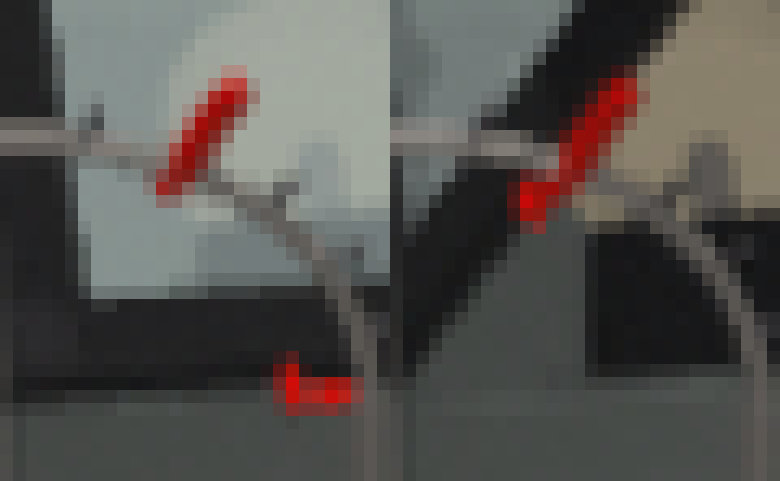

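View pics/z2.png

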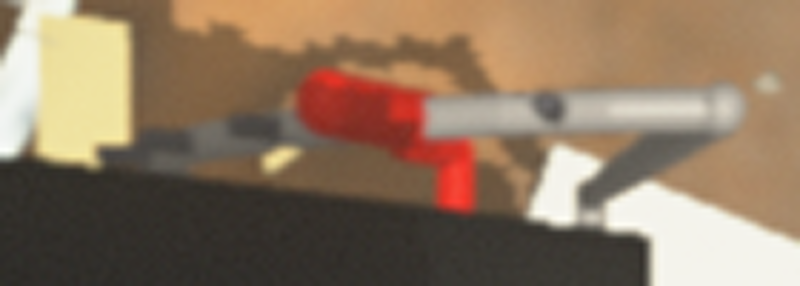

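>>> apply_moves(targets=[0.04,0.01,0.01,0,0,0,0.02,0.08,0.02,0.02,0,0,0,0.02,0.08,0.02,0.02,0,0,0,0.02,0.08,0.02,0.02,0,0,0,0.02])

```text
time: 22.3
ee_pos: [0.5462, -0.0093, 0.1779]
tcp_rot: [179.9, -0.3, 101.6]
wrist_force: [-7.2, 1.8, 7.4]
opening: 0.0103
```

```bash
python3 - <<'E'
from h import *
o=bot.get_obs();print(o['time'],o['opening'],o['ee_pos'],o['wrist_force'])
d=o['ee_pos']-[.4416,-.0308,.0762];dx=d[0]*np.cos(np.radians(11.6))+d[1]*np.sin(np.radians(11.6))
t=np.radians(np.linspace(50,70,2001));X=.14-.14*np.cos(t)+.042*np.sin(t);print('dx',dx,'theta',np.degrees(t[np.argmin(abs(X-dx))]),'chord',2*np.degrees(np.arcsin(np.hypot(dx,d[2])/2/.14616)))
S=snap('scene','s21.png');T=snap('top','t21.png')
ims=[cv2.resize(cv2.imread(f'pics/{f}.png')[225:262,305:335],(390,481),interpolation=cv2.INTER_NEAREST) for f in ('s20','s21')]
cv2.imwrite('pics/z3.png',np.hstack(ims))
E
python3 ov.py ov2
```

```text
22.3 0.010253027039122202 [ 0.54617846 -0.00925011  0.17785041] [-7.24425357  1.84596758  7.37579917]
dx 0.10677567868811699 theta 60.16 chord 60.573003404298156
```

View pics/z3.png

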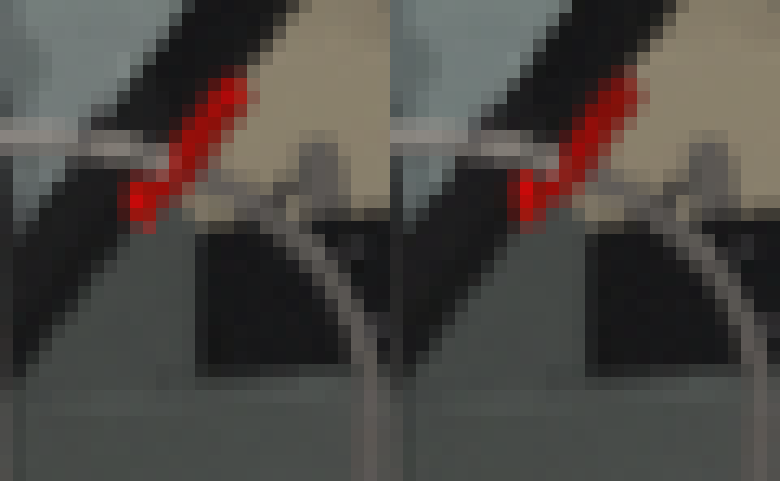

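View pics/s21.png

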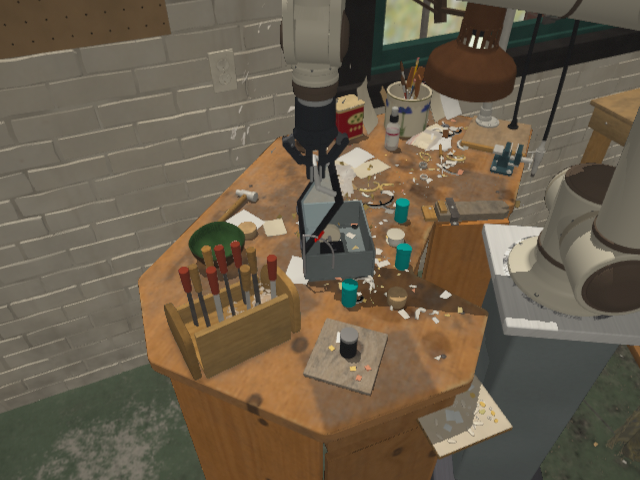

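View pics/ov2_scene.png

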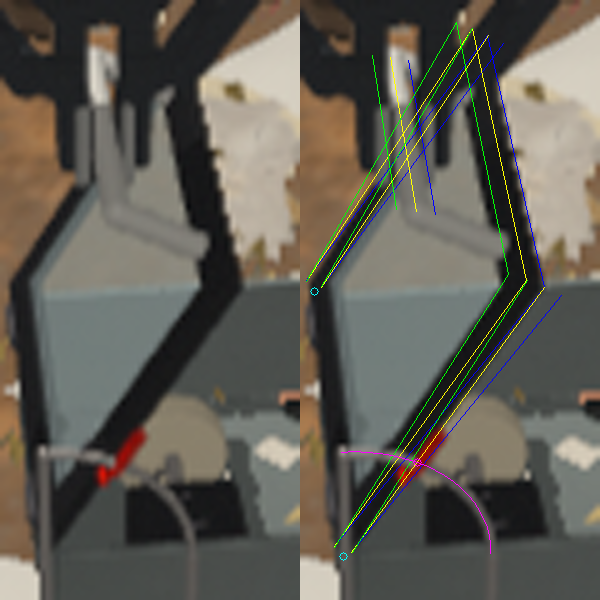

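View pics/t21.png

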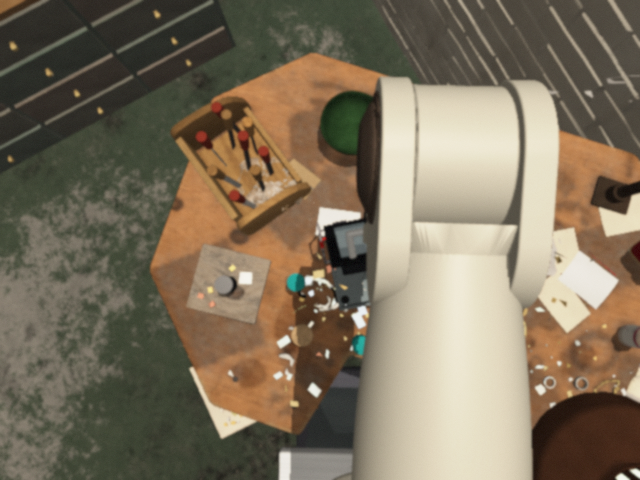

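Run:
```python
from h import *
exec(open('ov.py').read().split('for n,(x0')[0].replace('import sys',''))
S=cam('scene');g=cv2.cvtColor(np.array(S['img']),cv2.COLOR_RGB2GRAY).astype(float)
ed=[]
for r in range(206,233):
    row=g[r,300:350];
    # rightmost dark->bright crossing of lid lower edge: search
    th=50
    idx=[i for i in range(len(row)-1) if row[i]<th<=row[i+1]]
    ed.append((r,[round(300+i+(th-row[i])/(row[i+1]-row[i]),2) for i in idx]))
for e in ed[::2]: print(e)
for th in (57,58,59,60,61,62,63):
    A=proj(S,lid(th,0,.09,-.004));B=proj(S,lid(th,-.152,.09,-.004))
    print(th,B.round(1),[round(A[0]+(B[0]-A[0])*(r-A[1])/(B[1]-A[1]),2) for r in (206,212,218,224,230)])
```

```text
(206, [np.float64(300.75), np.float64(340.26)])
(208, [np.float64(301.06), np.float64(338.8)])
(210, [np.float64(301.24), np.float64(337.48)])
(212, [np.float64(301.45), np.float64(335.84)])
(214, [np.float64(301.76), np.float64(334.48)])
(216, [np.float64(302.06), np.float64(333.0)])
(218, [np.float64(302.24), np.float64(331.48)])
(220, [np.float64(302.44), np.float64(330.26)])
(222, [np.float64(302.75), np.float64(328.64)])
(224, [np.float64(303.04), np.float64(326.66)])
(226, [np.float64(303.22), np.float64(325.31)])
(228, [np.float64(303.53), np.float64(323.96)])
(230, [np.float64(304.04), np.float64(322.34)])
(232, [np.float64(304.19), np.float64(322.0)])
57 [347.7 203.8] [np.float64(345.87), np.float64(340.96), np.float64(336.06), np.float64(331.15), np.float64(326.24)]
58 [346.5 203.3] [np.float64(344.38), np.float64(339.65), np.float64(334.93), np.float64(330.2), np.float64(325.47)]
59 [345.4 202.7] [np.float64(342.91), np.float64(338.36), np.float64(333.82), np.float64(329.27), np.float64(324.72)]
60 [344.2 202.2] [np.float64(341.47), np.float64(337.1), np.float64(332.72), np.float64(328.35), np.float64(323.97)]
61 [343.1 201.7] [np.float64(340.06), np.float64(335.85), np.float64(331.65), np.float64(327.45), np.float64(323.24)]
62 [341.9 201.2] [np.float64(338.66), np.float64(334.63), np.float64(330.59), np.float64(326.56), np.float64(322.53)]
63 [340.7 200.7] [np.float64(337.29), np.float64(333.42), np.float64(329.55), np.float64(325.69), np.float64(321.82)]
```

```bash
python3 -c "
from h import *
o=bot.get_obs();print(o['time'],o['opening'],o['ee_pos'],o['qd'].round(2));print(bot.job_done())"
```

```text
22.55 0.009800078348681946 [ 0.54617546 -0.00921845  0.17784805] [ 0.02 -0.01 -0.07  0.08  0.04  0.07]
the job is handed in; nothing more can be done
None
```

I stood the black canister upright on the slab. I then raised the lid to about 60° and handed the job in at 22.6 s, still gripping the bar with the arm at rest.

**Lid angle:** The separate checks did not agree exactly:
- The bar's measured travel gave 60.2°.
- The lid edge in the scene picture gave 59.4° by its slope and about 61–62° by its position.
- The bar overlay gave about 59.3°.
- The position of the red pointer gave anything from about 58° to 62° at picture resolution. The last close-up shows it at the red mark, perhaps slightly past it.

**Grip and force:** The opening stayed at about 10 mm on the 11 mm bar, at 25 N. The wrist force was about 10 N.

**Other things on the bench:** The last scene picture shows the canister upright on the slab. The spool and both corks look to be where they were at the start.

**What went wrong:** The first close on the bar missed. The fingertips stood higher than the reported tool position suggested, so the fingers shut above the bar. I lowered the gripper twice and re-gripped before lifting.

**Lamp in the way:** A desk lamp stood in the arm's direct path, so I folded the arm up and swung it over the lamp. I saw no force reading that suggested contact.

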